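# Fit the largest hole saw to the drill

### The job

Fit the largest of the three hole saws to the drill lying nose-up in its cradle: lower it, teeth outwards, over the pilot drill onto the arbor, and turn it under light pressure until its slots drop over the two drive pins and its back sits flush on the arbor's flange. Then let go, leaving the two smaller saws where they stand.

Things in the scene. Friction and masses are not known exactly. Their poses are not given: they have to be found in the camera images.
- saw_large: The largest hole saw: dark steel cup, outside diameter 60 mm, height 46 mm plus 2 mm teeth, wall 3 mm, about 0.17 kg. It stands teeth and open side up on its closed back plate (6 mm thick). Origin: centre of the back plate's outer face; z runs through the cup to the teeth. May be gripped anywhere round its outside.
- saw_bore (a point): On the largest saw, centre of the opening in the back plate, on its inner face, 6 mm above the saw's origin. The opening is a plus: a 17 mm spigot fits its middle with 1.7 to 2.1 mm play each way, and four slots, 11 mm wide, 90 degrees apart, reach 22 mm out from the centre along the saw's own x and y axes.
- saw_medium: Middle hole saw, 45 mm outside diameter, 46 mm high, teeth up. Origin: centre of its underside. Leave it where it stands.
- saw_small: Smallest hole saw, 32 mm outside diameter, 46 mm high, teeth up. Origin: centre of its underside. Leave it where it stands.
- cradle: Plywood cradle, fixed to the bench, holding a cordless drill on its side, nose up, its pistol grip and battery to the cradle's +y (away from the robot). Origin on the bench straight below the arbor's seat; the drill's nose leans to the cradle's -x, roughly to the robot's left; its body reaches 0.2 m back to the cradle's +x.
- arbor_seat (a point): Seat of the arbor in the drill's chuck, 236 mm above the bench: centre of the face of a steel flange, 44 mm across. Its z axis is the arbor's axis, pointing out of the drill, always 40 degrees from vertical, leaning to the cradle's -x. On the axis stands a spigot, 17 mm in diameter for 10 mm, then tapering to 11 mm at 15 mm. Seated, the saw's origin is at this point.
- pilot_tip (a point): Point of the pilot drill, 7 mm in diameter, on the arbor's axis 54 mm from the seat. Two drive pins, 6 mm across and 5 mm high, stand on the seat opposite each other, 16 mm from the axis, at an angle that differs every time and is not reported. Off the slots the saw rests 5 mm above the seat; within 8 degrees it drops. The spindle is stiff: it takes about 1 N m to turn it.
Things that resemble listed ones, but are neither listed nor needed, are in the scene too. Leave any pink look-alike of the saw_small alone. What is shaped like the saw_medium but turquoise is not meant.

How it is judged:
By the outcome, as a careful person would: the job done as asked, in the order asked, and still so for the second after the job is handed in, with the robot touching nothing.
It also fails if it takes over 54 s, if anything falls off the work surface, if the arm or the gripper's body presses on something with over 40 N, if the wrist force passes 120 N, or if a joint passes its speed limit or range.

### The arm

A 6-joint arm with a two-finger parallel gripper is mounted at the origin on the work surface. World frame = base frame: x ahead of the robot, y to its left, z up, the work surface at z = 0. Lengths are in mm, angles in rad, forces in N, time in s.
With the tool pointing down it reaches from about 425 to 950 mm from the base axis. Payload 14.7 kg.
Tool frame: the origin (TCP) lies at the very end of the fingers, on their centre line; the grasp point (between the pads) lies 19 mm behind it (arm.hold_point_z is the distance from the TCP to the grasp point, in mm); z points along the fingers, x is the direction in which the jaws open and shut, and the axes are right-handed (so a half turn about z gives the same grasp; the last joint's range is limited). The gripper opens to 85 mm and grips with 20 to 120 N. Pads are 22 mm wide; open, the fingers measure 114 mm over their backs; the gripper's body (76 mm by 85 mm) begins 54 mm behind the grasp point. The pads swing forward as they close: fully open they stand 13 mm farther back than shut.
Start: joints at [1.136, 0.48, 1.596, -0, 1.065, -0.047], TCP at [245.775, 601.737, 231.297] pointing down, gripper open.
Joint ranges: [-2.75, 2.75], [-0.82, 2.05], [0.23, 2.67], [-1.56, 4.7], [0.09, 2.69], [-2.92, 2.92]. Speed limits (rad/s): [1.89, 1.89, 2.39, 3.01, 3.01, 3.01].

### API

Orientations are given as a unit quaternion [x, y, z, w].
In Python, from station import arm gives the robot as it stands. The module is installed in compiled form; this text tells all that it offers.
- The arm moves only by the shell command python3 -m jog 'ROWS'. ROWS is JSON, a list of rows, each a list of 5 numbers: the shift along the tool's x, y, z in mm, then the turn about the tool's z in degrees, then the finger opening in mm, from 0 to 85.4. A call has exactly 5 rows; each row shifts and turns the commanded pose from where the row before left it, along the tool's axes as they then stand; what a row does not reach is not made up. A row lasts 1/10 s, in which the tool goes at most 50 mm and 8.59 degrees, less where a joint would pass 70% of its speed; a pose out of reach is approached as far as the arm can. A call with a gripper value outside its range is refused whole. The fingers move at their own pace and stop on an object; the grip force is fixed at half the most. Time passes only in rows, so rows that do not move let the fingers close, or fill a call up. It gives the time, the measured TCP pose, the force and the opening at its end, in the units of the state.
- arm.read_state(): the state, without advancing time (a new reading comes with each control period).
- arm.grab_frame(name): name is "scene" or "top" or "wrist"; returns a dict with "img" (480x640x3 uint8, blue, green, red), "z_map" (480x640 float32, mm along the optical axis (not along the pixel's ray), 0 where there is no reading), "fx", "fy", "cx", "cy" (pixels), "R" (3x3) and "t" (3): a world point X has camera coordinates R X + t. Camera axes: x right, y down, z forward; pixel columns grow to the right and rows downward; lengths in mm; the calibration is good to about 2 mm. A picture is of the moment at which its call begins.
- arm.hand_in(): hands the job in, once; it reports no verdict.
Trained networks look in a picture, given as the dict that the camera call returned (one of the last four; its "shot" number tells which), for a name from the list of things; names that differ only in an ending like _2 or _b are one class to them, and where a whole thing is asked for, a point or a joint stands for the part that bears it (a point fixed in the world has none). Each returns a list of dicts, best first, with "conf" (0 to 1); they miss things now and then, are a little off and sometimes report something else, mostly with a low value. They report only what shows in the picture. A call takes as long as a camera call. They do not tell look-alikes from the thing itself.
- arm.boxes_of(picture, thing): "xy" ([column, row] in pixels, amid what is visible of it).
- arm.masks_of(picture, thing): "pixels" (480x640 bool, what is visible of it) and "xy" ([column, row] in pixels, amid what is visible of it).
The state is a dict: "t": time; "joint_positions": joint angles; "dq": joint speeds; "joint_torque": joint torques, N m; "tool_pos": TCP position; "ee_rot": TCP orientation; "ft_force": force on the tool from outside, world axes, zero at the start; "wrist_torque": the same for the moment, N m; "grip_width": finger opening in mm.
Only numpy, scipy, OpenCV 4.12 (cv2) and the standard library are available. Lean on these libraries where they do the work, as an engineer would, in place of code of your own. Each camera call takes 0.05 s, during which the arm holds its last target.

## Working session

There is one attempt and no reset: what is moved stays moved. The work goes in short steps, Python scripts to look and compute and a shell command to move; the robot and the scene stay as the last step left them, time stands still between calls to the robot, and variables do not carry over. Pictures are saved under pics/ and viewed, and the job is handed in when it is done.

```bash
mkdir -p pics; ls; python3 - <<'E'
from station import arm
import cv2,numpy as np
s=arm.read_state(); print(s['t'],s['tool_pos'],s['ee_rot'],s['ft_force'],s['grip_width'])
for n in ['scene','top']:
    f=arm.grab_frame(n); cv2.imwrite(f'pics/{n}0.png',f['img']); np.savez(f'{n}0.npz',**{k:v for k,v in f.items()})
    for th in ['saw_large','saw_bore','saw_medium','saw_small','cradle','pilot_tip','arbor_seat']:
        try:
            for r in arm.boxes_of(f,th): print(n,th,r['conf'],r['xy'])
        except Exception as e: print(n,th,e)
print(arm.read_state()['t'])
E
```

```text
pics
0.0 [245.60633566 601.35132052 230.65825772] [ 8.30112942e-01  5.57594943e-01 -5.21068828e-04  3.32704597e-04] [ 0.0476167   0.21043143 -0.2917818 ] 85.20587355844414
scene saw_large 0.9 [445.2, 305.7]
scene saw_bore 0.62 [451.0, 310.2]
scene saw_medium 0.84 [327.9, 299.2]
scene saw_medium 0.84 [343.1, 265.5]
scene saw_small 0.9 [373.2, 316.5]
scene saw_small 0.66 [409.1, 290.4]
scene saw_small 0.46 [148.0, 279.7]
scene cradle 0.86 [172.3, 273.5]
scene pilot_tip 0.72 [446.8, 307.6]
scene pilot_tip 0.69 [149.1, 281.4]
scene arbor_seat 0.59 [148.2, 280.0]
top saw_large 0.95 [212.8, 249.9]
top saw_bore 0.86 [211.0, 250.4]
top saw_medium 0.84 [322.7, 273.1]
top saw_medium 0.67 [322.4, 232.5]
top saw_small 0.59 [277.7, 227.8]
top saw_small 0.48 [256.1, 257.7]
top cradle 0.68 [481.2, 211.9]
top arbor_seat 0.55 [489.4, 181.3]
0.8
```

View pics/scene0.png

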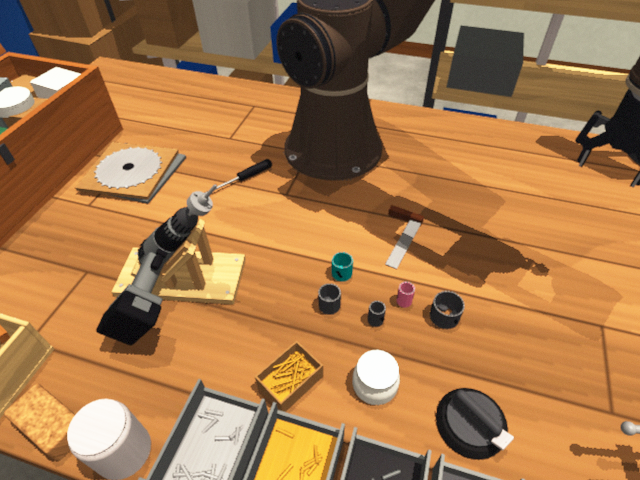

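View pics/top0.png

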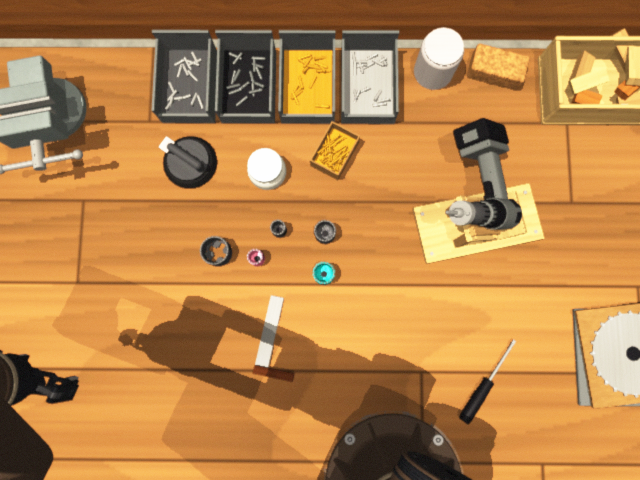

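```bash
cat > h.py <<'E'
import numpy as np,cv2
def back(f,u,v,z):
    c=np.stack([(np.asarray(u)-f['cx'])/f['fx']*z,(np.asarray(v)-f['cy'])/f['fy']*z,np.asarray(z)*np.ones_like(u,float)],-1)
    return (c-f['t'])@f['R']
def cloud(f):
    v,u=np.mgrid[:480,:640]
    P=back(f,u.astype(float),v.astype(float),f['z_map'].astype(float)); P[f['z_map']<=0]=np.nan
    return P
def proj(f,X):
    c=np.asarray(X)@f['R'].T+f['t']
    return np.stack([c[...,0]/c[...,2]*f['fx']+f['cx'],c[...,1]/c[...,2]*f['fy']+f['cy']],-1)
def load(n): 
    d=np.load(n); return {k:d[k] for k in d.files}
E
python3 - <<'E'
from h import *
for n,(a,b,c,d) in {'scene':(70,240,150,320),'top':(410,550,110,270)}.items():
    f=load(n+'0.npz'); I=f['img'][c:d,a:b]; cv2.imwrite(f'pics/{n}_crop.png',cv2.resize(I,None,fx=3.5,fy=3.5,interpolation=cv2.INTER_CUBIC))
    P=cloud(f); print(n,f['fx'],'campos',-f['R'].T@f['t'])
    # large saw
    uv=(445,306) if n=='scene' else (213,250)
    w=P[uv[1]-25:uv[1]+25,uv[0]-25:uv[0]+25].reshape(-1,3)
    print('bench z',np.nanmedian(P[300:310,100:200,2] if n=='top' else P[200:220,400:440,2]))
    r=w[(w[:,2]>38)&(w[:,2]<60)]; 
    print('rim',len(r),r.min(0),r.max(0))
    A=np.c_[2*r[:,:2],np.ones(len(r))]; s=np.linalg.lstsq(A,(r[:,:2]**2).sum(1),rcond=None)[0]; print('fit c',s[:2],np.sqrt(s[2]+s[0]**2+s[1]**2))
E
```

```text
scene 448.68868034818 campos [1020.00132992  293.33391496  789.61612027]
bench z 0.7930566554200544
rim 269 [443.46507645 347.82777986  38.01005018] [506.58622217 407.39599055  51.25035036]
fit c [476.09478744 377.78871773] 28.673639674504603
top 537.6731541254929 campos [ 342.04391878  133.04741296 1164.79656049]
bench z -1.100521417694633
rim 170 [444.84549874 349.87541345  38.36142075] [504.52663789 410.88026762  50.56131641]
fit c [474.10695789 379.7954465 ] 28.63099906869063
```

View pics/scene_crop.png

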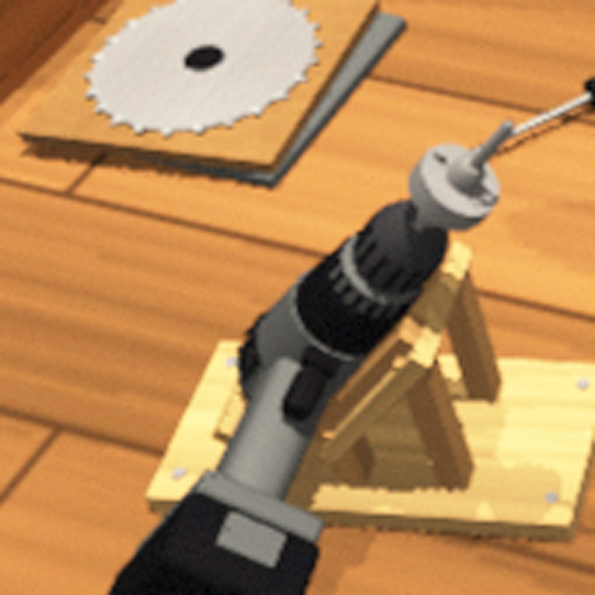

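View pics/top_crop.png

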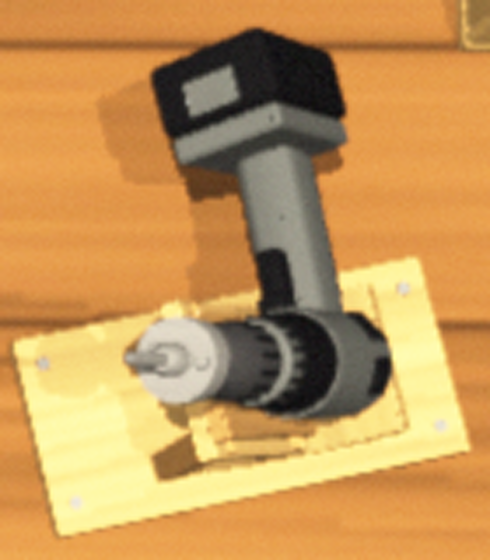

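```bash
python3 - <<'E'
from h import *
for n in ['scene','top']:
    f=load(n+'0.npz'); print(n,proj(f,[[245.6,601.3,230.6],[245.6,601.3,400]]))
    P=cloud(f)
    # points high around arbor
    m=(P[...,2]>215)&(P[...,2]<300)&(P[...,1]<-50)
    v,u=np.where(m)
    print(len(u),u.min(),u.max(),v.min(),v.max())
    for z0 in range(215,290,8):
        k=m&(P[...,2]>=z0)&(P[...,2]<z0+8)
        if k.sum(): print(z0,k.sum(),P[k].mean(0).round(1),P[k].min(0).round(0),P[k].max(0).round(0))
    b=P[...,2]; 
    q=(b>6)&(b<40)&(P[...,1]<-120)&(P[...,1]>-500)&(P[...,0]>300)&(P[...,0]<620)
    print('board z hist',np.histogram(b[q],bins=range(6,42,3)))
f=load('top0.npz');P=cloud(f)
print('corners top', [P[v,u].round(0) for u,v in [(419,222),(430,258),(540,235),(527,190)]])
E
```

```text
scene [[602.82113671 179.92603168]
 [651.1389673   99.00183194]]
871 0 305 43 216
215 33 [ 426.7 -267.8  219.9] [  70. -953.  215.] [543. -52. 223.]
223 110 [523.6 -94.8 227.1] [  90. -951.  223.] [545. -78. 231.]
231 119 [535.6 -95.6 235.1] [ 501. -118.  231.] [546. -78. 239.]
239 175 [514.9 -98.2 243. ] [  97. -119.  239.] [544. -52. 247.]
247 93 [399.7 -86.1 249.9] [  88. -113.  247.] [533. -51. 255.]
255 49 [219.  -69.8 259.5] [ 89. -89. 255.] [522. -51. 263.]
263 59 [232.3 -72.3 267. ] [ 81. -99. 263.] [521. -52. 271.]
271 73 [193.7 -73.  274.7] [  79. -102.  271.] [520. -51. 279.]
279 56 [ 94.9 -78.1 283.1] [  77. -107.  279.] [110. -50. 287.]
287 59 [ 95.4 -78.  291. ] [  74. -112.  287.] [110. -50. 295.]
board z hist (array([ 53,  85, 101, 895, 734, 324, 440, 109,  43,  40,  21]), array([ 6,  9, 12, 15, 18, 21, 24, 27, 30, 33, 36, 39]))
top [[ 55.42920731 369.65478347]
 [ -6.28011155 381.97884693]]
630 444 475 201 479
215 21 [516.9 -82.  221.3] [ 502. -124.  215.] [533. -76. 223.]
223 99 [517.  -86.4 227.6] [ 500. -114.  223.] [540. -76. 231.]
231 135 [521.2 -97.6 235.5] [ 499. -118.  231.] [543. -83. 239.]
239 203 [ 521.8 -100.3  242.7] [ 502. -116.  239.] [541. -80. 247.]
247 60 [493.  -90.5 249.5] [  99. -110.  247.] [534. -54. 255.]
255 16 [359.2 -72.2 259.1] [ 90. -84. 256.] [519. -51. 263.]
263 20 [348.7 -67.9 266.8] [ 89. -87. 264.] [518. -50. 270.]
271 31 [313.2 -64.  274.2] [ 89. -87. 271.] [516. -50. 278.]
279 14 [101.7 -63.1 282.7] [ 94. -79. 279.] [108. -51. 287.]
287 22 [100.2 -66.2 291.1] [ 92. -82. 287.] [108. -51. 295.]
board z hist (array([  38,  113,  532, 1002,  685,  814,  534,  100,   23,   19,   26]), array([ 6,  9, 12, 15, 18, 21, 24, 27, 30, 33, 36, 39]))
corners top [array([541., -56.,  20.]), array([463., -78.,  20.]), array([ 515., -316.,   17.]), array([ 614., -292.,   18.])]
```

```bash
python3 -m jog '[[50,0,0,0,85],[50,0,0,0,85],[50,0,0,0,85],[50,0,0,0,85],[50,0,0,0,85]]'; python3 -m jog '[[50,0,0,0,85],[50,0,0,0,85],[50,0,0,0,85],[50,0,0,0,85],[50,0,0,0,85]]'; python3 -c "
from station import arm
s=arm.read_state();print(s['t'],s['tool_pos'],s['ee_rot'],s['joint_positions'])"
```

```text
t: 1.3
tool_pos: [338.3, 828.3, 231.2]
ee_rot: [0.83, 0.558, 0.0, -0.0]
ft_force: [0.0, 1.2, 1.2]
grip_width: 85.2
t: 1.8
tool_pos: [385.3, 943.0, 206.4]
ee_rot: [0.83, 0.557, 0.023, -0.016]
ft_force: [0.4, 0.4, -2.0]
grip_width: 85.2
1.8 [385.34351474 942.96468245 206.42605168] [ 0.82979824  0.55737035  0.02296344 -0.01567973] [ 1.15232927  1.18127301  0.24141408  0.00213456  1.66332677 -0.03036417]
```

```bash
cat >> h.py <<'E'
from scipy.spatial.transform import Rotation as Ro
def todo(X,s=None):
    from station import arm
    s=s or arm.read_state(); R=Ro.from_quat(s['ee_rot']).as_matrix()
    d=R.T@(np.asarray(X,float)-s['tool_pos'])
    print('t',round(s['t'],2),'tcp',np.round(s['tool_pos'],1),'z',R[:,2].round(3),'x',R[:,0].round(3),'az x',np.degrees(np.arctan2(R[1,0],R[0,0])).round(1),'tilt',np.degrees(np.arccos(-R[2,2])).round(2),'F',np.round(s['ft_force'],1),'T',np.round(s['wrist_torque'],2),'g',round(s['grip_width'],1),'q',np.round(s['joint_positions'],2))
    print('tool shift',d.round(1),'len',np.linalg.norm(d).round(1))
    return d
E
python3 -c "
from h import *
todo([475,379,160])"
```

```text
t 1.8 tcp [385.3 943.  206.4] z [ 0.021  0.052 -0.998] x [0.378 0.924 0.056] az x 67.8 tilt 3.19 F [ 0.4  0.4 -2. ] T [-0.04  0.07  0.05] g 85.2 q [ 1.15  1.18  0.24  0.    1.66 -0.03]
tool shift [-490.   296.3   19.1] len 572.9
```

```bash
python3 -m jog '[[-41,24.5,0,0,85],[-41,24.5,0,0,85],[-41,24.5,0,0,85],[-41,24.5,0,0,85],[-41,24.5,0,0,85]]'; python3 -m jog '[[-41,24.5,0,0,85],[-41,24.5,0,0,85],[-41,24.5,0,0,85],[-41,24.5,0,0,85],[-41,24.5,0,0,85]]';  python3 - <<'E'
from h import *
from station import arm
todo([475,379,120])
f=arm.grab_frame('wrist'); cv2.imwrite('pics/wrist1.png',f['img']); np.savez('wrist1.npz',**f)
s=arm.read_state();R=Ro.from_quat(s['ee_rot']).as_matrix()
print('cam in tool',R.T@(-f['R'].T@f['t']-s['tool_pos']),(f['R']@R).round(3))
print(proj(f,[475,379,48]))
E
```

```text
t: 2.3
tool_pos: [417.9, 765.1, 206.0]
ee_rot: [0.829, 0.558, 0.029, -0.019]
ft_force: [1.2, 0.7, 0.7]
grip_width: 84.8
t: 2.8
tool_pos: [454.3, 529.4, 192.0]
ee_rot: [0.83, 0.557, 0.029, -0.019]
ft_force: [0.9, 0.1, -0.6]
grip_width: 84.8
t 2.8 tcp [454.3 529.4 192. ] z [ 0.026  0.064 -0.998] x [0.377 0.924 0.07 ] az x 67.8 tilt 3.99 F [ 0.9  0.1 -0.6] T [ 0.01 -0.08  0.  ] g 84.8 q [ 0.8   0.55  1.58  0.03  0.95 -0.4 ]
tool shift [-136.1   75.9   62.7] len 168.0
cam in tool [   5.08320569  -83.88114004 -142.83590847] [[ 1.    -0.002 -0.004]
 [ 0.001  0.949 -0.316]
 [ 0.004  0.316  0.949]]
[130.74020346 322.29416465]
```

View pics/wrist1.png

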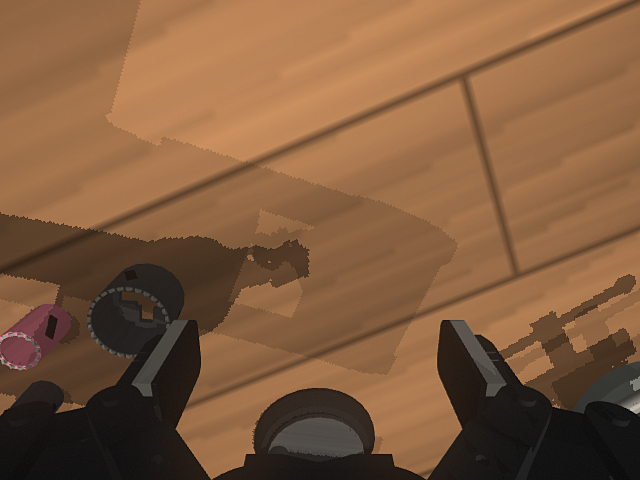

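```bash
python3 -m jog '[[-27,15,14,0,85],[-27,15,14,0,85],[-27,15,14,0,85],[-27,15,14,0,85],[-27,15,14,0,85]]';  python3 - <<'E'
from h import *
from station import arm
f=arm.grab_frame('wrist'); cv2.imwrite('pics/wrist2.png',f['img']); np.savez('wrist2.npz',**f)
todo([475,379,110])
print(proj(f,[[475,379,48],[475,379,6]]))
E
```

```text
t: 3.35
tool_pos: [474.9, 381.8, 112.4]
ee_rot: [0.829, 0.557, 0.029, -0.019]
ft_force: [0.7, -0.6, -0.2]
grip_width: 84.6
t 3.4 tcp [473.7 377.1 109.7] z [ 0.023  0.061 -0.998] x [0.378 0.924 0.065] az x 67.7 tilt 3.73 F [-0.6 -5.2 -3.8] T [-0.15  0.02  0.01] g 85.1 q [ 0.6   0.54  1.86  0.06  0.69 -0.63]
tool shift [ 2.3  0.5 -0.2] len 2.3
[[306.76376145 264.25529555]
 [303.98298899 239.45925603]]
```

View pics/wrist2.png

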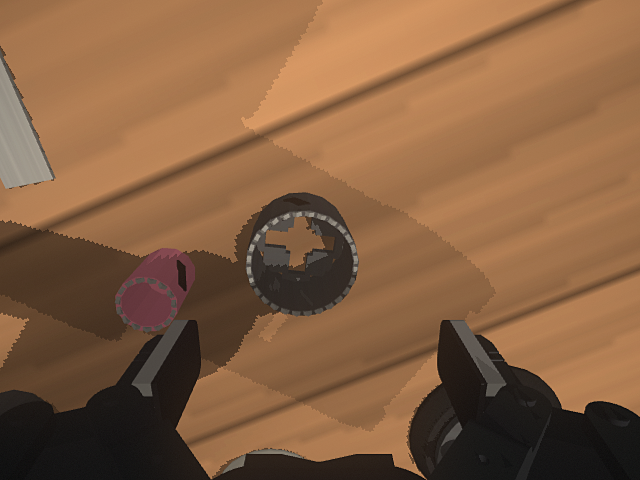

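```bash
python3 - <<'E'
from h import *
f=load('wrist2.npz')
I=f['img'][190:330,230:375]; cv2.imwrite('pics/sawcrop.png',cv2.resize(I,None,fx=5,fy=4,interpolation=cv2.INTER_CUBIC))
P=cloud(f)
w=P[190:330,235:370].reshape(-1,3)
r=w[(w[:,2]>40)&(w[:,2]<56)]
A=np.c_[2*r[:,:2],np.ones(len(r))]; s=np.linalg.lstsq(A,(r[:,:2]**2).sum(1),rcond=None)[0]; print('fit c',s[:2],np.sqrt(s[2]+s[0]**2+s[1]**2),r[:,2].max(),len(r))
# rectify plane z=6 : 0.25mm/px, x,y world
c=np.array([475,379.])
g=np.arange(-30,30,0.2)
X,Y=np.meshgrid(c[0]+g,c[1]+g)
for z in (6,):
    uv=proj(f,np.stack([X,Y,np.full_like(X,z)],-1)).astype(np.float32)
    im=cv2.remap(f['img'],uv[...,0],uv[...,1],cv2.INTER_LINEAR)
    cv2.imwrite('pics/saw_rect.png',cv2.resize(im,None,fx=2,fy=2))
E
```

```text
fit c [474.5593839  376.52978207] 28.484894842246465 49.68606974397902 2598
```

View pics/saw_rect.png

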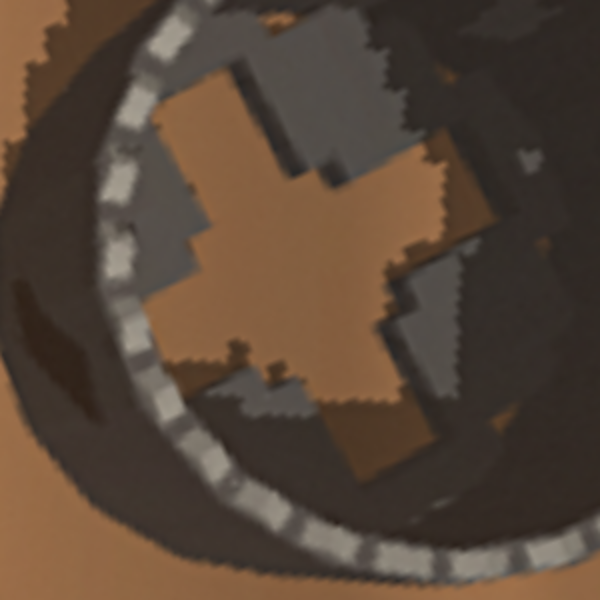

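```bash
python3 -m jog '[[-14,-42,-6,0,85],[-14,-42,-6,0,85],[-14,-42,-6,0,85],[-14,-42,-6,0,85],[-14,-42,-6,0,85]]'; python3 -m jog '[[-14,-42,-6,0,85],[-14,-42,-6,0,85],[-40,0,0,0,85],[-40,0,0,0,85],[-40,0,0,0,85]]'; python3 -c "
from h import *
todo([475,377,110])"
```

```text
t: 3.9
tool_pos: [251.7, 395.6, 138.2]
ee_rot: [0.83, 0.557, 0.029, -0.019]
ft_force: [0.4, 0.4, 0.1]
grip_width: 84.9
t: 4.4
tool_pos: [118.3, 289.1, 139.6]
ee_rot: [0.829, 0.558, 0.029, -0.02]
ft_force: [-0.6, -0.1, 0.1]
grip_width: 85.0
t 4.4 tcp [118.3 289.1 139.6] z [ 0.026  0.065 -0.998] x [0.376 0.924 0.07 ] az x 67.9 tilt 4.02 F [-0.6 -0.1  0.1] T [0.01 0.08 0.01] g 85.0 q [ 1.08  0.14  2.46  0.02  0.47 -0.12]
tool shift [213.2 297.3  44.7] len 368.5
```

```bash
python3 -m jog '[[-30,0,0,0,85],[-30,0,0,0,85],[-20,0,0,0,85],[-10,0,0,0,85],[0,0,0,0,85]]'; python3 -c "
from h import *
todo([475,377,110])"
```

```text
t: 4.9
tool_pos: [85.2, 206.4, 133.4]
ee_rot: [0.83, 0.557, 0.029, -0.019]
ft_force: [-0.1, 0.8, -0.5]
grip_width: 84.8
t 4.9 tcp [ 85.2 206.4 133.4] z [ 0.026  0.064 -0.998] x [0.377 0.923 0.07 ] az x 67.8 tilt 3.99 F [-0.1  0.8 -0.5] T [-0.03 -0.03  0.01] g 84.8 q [ 1.02  0.03  2.63  0.03  0.41 -0.18]
tool shift [303.  296.3  44.6] len 426.2
```

```bash
python3 -m jog '[[-20,0,0,0,85],[-20,0,0,0,85],[-20,0,0,0,85],[0,0,0,0,85],[0,0,0,0,85]]'; python3 -c "
from h import *
todo([475,377,110])"
```

```text
t: 5.4
tool_pos: [69.2, 166.0, 146.9]
ee_rot: [0.83, 0.557, 0.024, -0.016]
ft_force: [0.5, 0.7, -1.1]
grip_width: 85.3
t 5.4 tcp [ 69.2 166.  146.9] z [ 0.022  0.053 -0.998] x [0.378 0.924 0.057] az x 67.8 tilt 3.29 F [ 0.5  0.7 -1.1] T [-0.04  0.05  0.05] g 85.3 q [ 0.98 -0.09  2.67  0.02  0.5  -0.22]
tool shift [346.1 295.9  57. ] len 458.9
```

```bash
cat >> h.py <<'E'
def plan(X,turn,n,s=None):
    "world straight move to X in n rows with total turn (deg) about tool z"
    from station import arm
    s=s or arm.read_state(); R=Ro.from_quat(s['ee_rot']).as_matrix()
    d=(np.asarray(X,float)-s['tool_pos'])/n; out=[]
    for i in range(n):
        out.append((R.T@d).round(0).tolist()+[round(turn/n,1)])
        p=R@(np.array(out[-1][:3])); R=R@Ro.from_euler('z',turn/n,degrees=True).as_matrix()
    print(out)
E
python3 -c "
from h import *
plan([474.6,377,100],90,11)"
```

```text
[[31.0, 27.0, 6.0, 8.2], [35.0, 22.0, 6.0, 8.2], [38.0, 17.0, 6.0, 8.2], [40.0, 11.0, 6.0, 8.2], [41.0, 6.0, 6.0, 8.2], [41.0, -0.0, 6.0, 8.2], [41.0, -6.0, 6.0, 8.2], [40.0, -12.0, 6.0, 8.2], [37.0, -17.0, 6.0, 8.2], [35.0, -23.0, 6.0, 8.2], [31.0, -27.0, 6.0, 8.2]]
```

```bash
python3 -m jog '[[31,27,2,8.2,85],[35,22,2,8.2,85],[38,17,2,8.2,85],[40,11,4,8.2,85],[41,6,4,8.2,85]]'; python3 -m jog '[[41,0,4,8.2,85],[41,-6,4,8.2,85],[40,-12,4,8.2,85],[37,-17,4,8.2,85],[35,-23,4,8.2,85]]'; python3 -c "
from h import *
todo([474.6,377,100])"
```

```text
t: 5.9
tool_pos: [255.0, 260.9, 140.2]
ee_rot: [0.973, 0.228, 0.016, -0.022]
ft_force: [-1.1, 0.3, 0.7]
grip_width: 85.0
t: 6.4
tool_pos: [439.1, 355.5, 128.0]
ee_rot: [0.992, -0.127, 0.007, -0.026]
ft_force: [0.9, 0.7, 0.0]
grip_width: 84.8
t 6.4 tcp [439.1 355.5 128. ] z [ 0.02   0.05  -0.999] x [ 0.968 -0.251  0.007] az x -14.6 tilt 3.11 F [0.9 0.7 0. ] T [ 0.01  0.01 -0.1 ] g 84.8 q [0.61 0.47 1.93 0.05 0.7  0.83]
tool shift [ 28.7 -28.1  29.8] len 50.1
```

```bash
python3 -m jog '[[15,-14,10,4,85],[13,-14,10,4,85],[0,0,0,0,85],[0,0,0,0,85],[0,0,0,0,85]]';  python3 - <<'E'
from h import *
from station import arm
f=arm.grab_frame('wrist'); cv2.imwrite('pics/wrist3.png',f['img']); np.savez('wrist3.npz',**f)
todo([474.6,377,110])
P=cloud(f); 
r=P[(abs(P[...,0]-475)<50)&(abs(P[...,1]-378)<45)&(P[...,2]>42)&(P[...,2]<52)]
A=np.c_[2*r[:,:2],np.ones(len(r))]; s=np.linalg.lstsq(A,(r[:,:2]**2).sum(1),rcond=None)[0]; print('fit c',s[:2],np.sqrt(s[2]+s[0]**2+s[1]**2),len(r))
E
```

```text
t: 6.9
tool_pos: [471.4, 374.0, 110.9]
ee_rot: [0.981, -0.192, 0.005, -0.026]
ft_force: [0.6, -0.1, -0.1]
grip_width: 85.0
t 6.95 tcp [471.5 374.  111.3] z [ 0.02   0.05  -0.999] x [ 0.926 -0.377 -0.   ] az x -22.1 tilt 3.1 F [ 0.1 -0.7  0.3] T [-0.07 -0.    0.  ] g 85.0 q [0.6  0.54 1.86 0.05 0.7  0.95]
tool shift [ 1.8 -3.9  1.5] len 4.5
fit c [475.38866039 376.73393979] 28.480832099864845 2309
```

View pics/wrist3.png

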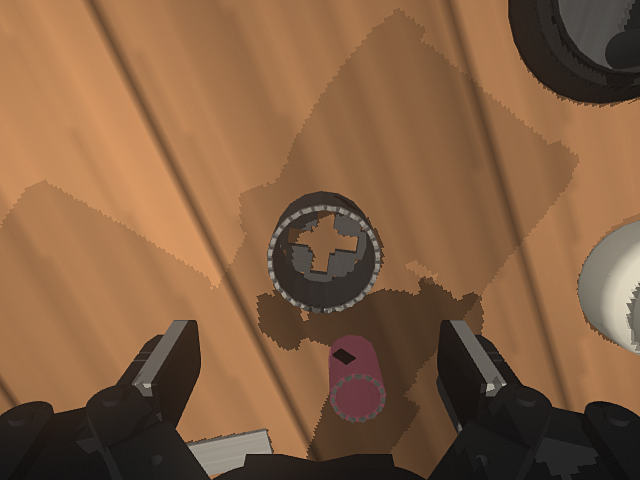

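```bash
python3 -c "
from h import *
todo([475.4,377.7,8])"
```

```text
t 6.95 tcp [471.5 374.  111.3] z [ 0.02   0.05  -0.999] x [ 0.926 -0.377 -0.   ] az x -22.1 tilt 3.1 F [ 0.1 -0.7  0.3] T [-0.07 -0.    0.  ] g 85.0 q [0.6  0.54 1.86 0.05 0.7  0.95]
tool shift [  2.3   0.7 103.4] len 103.4
```

```bash
python3 -m jog '[[2.3,0.7,25,0,85],[0,0,25,0,85],[0,0,25,0,85],[0,0,20,0,85],[0,0,8,0,85]]'; python3 -m jog '[[0,0,0,0,50],[0,0,0,0,50],[0,0,0,0,50],[0,0,0,0,50],[0,0,0,0,50]]'; python3 - <<'E'
from h import *
from station import arm
f=arm.grab_frame('wrist'); cv2.imwrite('pics/wrist4.png',f['img']); np.savez('wrist4.npz',**f)
todo([475.4,377.7,8])
E
```

```text
t: 7.45
tool_pos: [475.0, 377.3, 7.3]
ee_rot: [0.981, -0.192, 0.005, -0.026]
ft_force: [0.8, -0.3, -0.5]
grip_width: 85.2
t: 7.95
tool_pos: [476.6, 378.2, 9.7]
ee_rot: [0.981, -0.192, 0.006, -0.027]
ft_force: [-0.1, -1.0, 8.1]
grip_width: 58.9
t 8.0 tcp [476.6 378.2   9.7] z [ 0.022  0.051 -0.998] x [ 0.926 -0.378  0.001] az x -22.2 tilt 3.2 F [-1.1 -1.9  8.8] T [-0.11  0.35  0.06] g 59.2 q [0.6  0.7  1.89 0.06 0.51 0.94]
tool shift [-0.9  1.   1.7] len 2.2
```

View pics/wrist4.png

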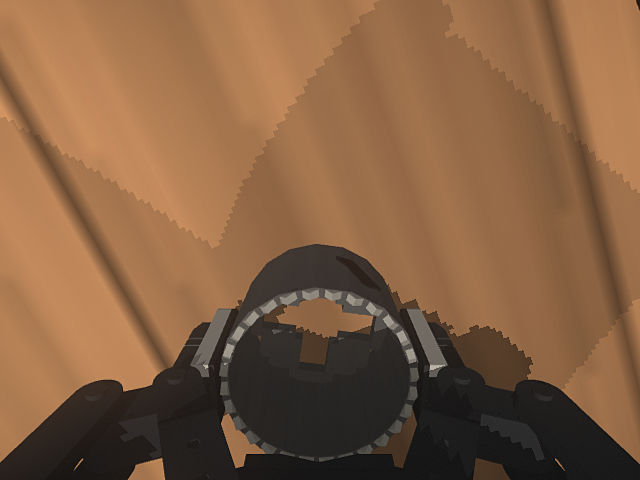

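```bash
python3 -m jog '[[0,0,-20,0,50],[0,0,-30,0,50],[0,0,-40,0,50],[0,0,-30,0,50],[0,0,0,0,50]]'; python3 - <<'E'
from h import *
from station import arm
f=arm.grab_frame('wrist'); cv2.imwrite('pics/wrist5.png',f['img'])
d=todo([505,-70,450]); print(d/12)
E
```

```text
t: 8.5
tool_pos: [475.6, 373.0, 133.0]
ee_rot: [0.981, -0.192, 0.008, -0.029]
ft_force: [0.6, -0.3, -2.3]
grip_width: 58.7
t 8.55 tcp [474.8 372.5 130.9] z [ 0.024  0.053 -0.998] x [ 0.926 -0.378  0.002] az x -22.2 tilt 3.34 F [-0.2 -0.4 -2.5] T [-0.03 -0.06  0.01] g 58.9 q [0.6  0.51 1.84 0.04 0.74 0.95]
tool shift [ 196.   379.  -341.3] len 546.4
[ 16.3350382   31.58230678 -28.44102623]
```

View pics/wrist5.png

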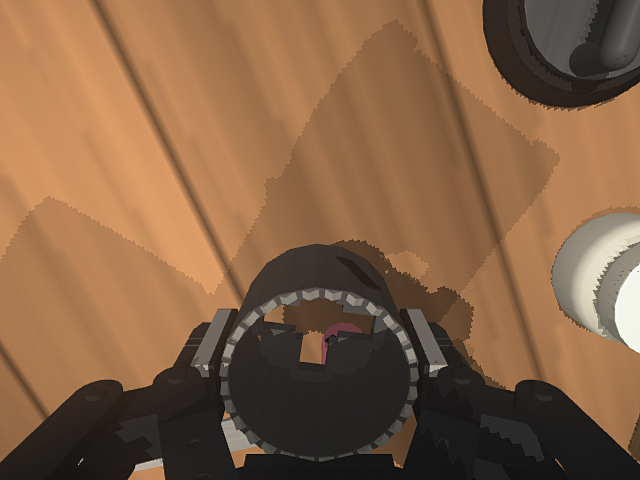

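```bash
python3 -m jog '[[17.5,34,-31,0,50],[17.5,34,-31,0,50],[17.5,34,-31,0,50],[17.5,34,-31,0,50],[17.5,34,-31,0,50]]';python3 -m jog '[[17.5,34,-31,0,50],[17.5,34,-31,0,50],[17.5,34,-31,0,50],[17.5,34,-31,0,50],[17.5,34,-31,0,50]]'; python3 -m jog '[[17.5,34,-31,0,50],[0,0,0,0,50],[0,0,0,0,50],[0,0,0,0,50],[0,0,0,0,50]]'; python3 - <<'E'
from h import *
from station import arm
f=arm.grab_frame('wrist'); cv2.imwrite('pics/wrist6.png',f['img']);np.savez('wrist6.npz',**f)
d=todo([505,-70,450]); print(proj(f,[[521,-98,236]]))
E
```

```text
t: 9.05
tool_pos: [486.5, 172.1, 273.9]
ee_rot: [0.981, -0.192, 0.005, -0.026]
ft_force: [1.8, -0.3, -1.0]
grip_width: 58.6
t: 9.55
tool_pos: [500.4, -25.9, 419.6]
ee_rot: [0.981, -0.193, 0.005, -0.027]
ft_force: [1.3, -0.1, -2.0]
grip_width: 59.2
t: 10.05
tool_pos: [503.3, -62.9, 447.3]
ee_rot: [0.981, -0.192, 0.004, -0.027]
ft_force: [-0.3, 0.4, -1.7]
grip_width: 58.9
t 10.1 tcp [503.3 -62.9 447.5] z [ 0.019  0.051 -0.999] x [ 0.926 -0.377 -0.002] az x -22.1 tilt 3.11 F [-0.  -0.4 -0.9] T [-0.05 -0.05 -0.02] g 58.9 q [-0.22  0.11  1.6   0.05  1.43  0.16]
tool shift [ 4.2  5.8 -2.8] len 7.7
[[352.04746239 240.77064513]]
```

View pics/wrist6.png

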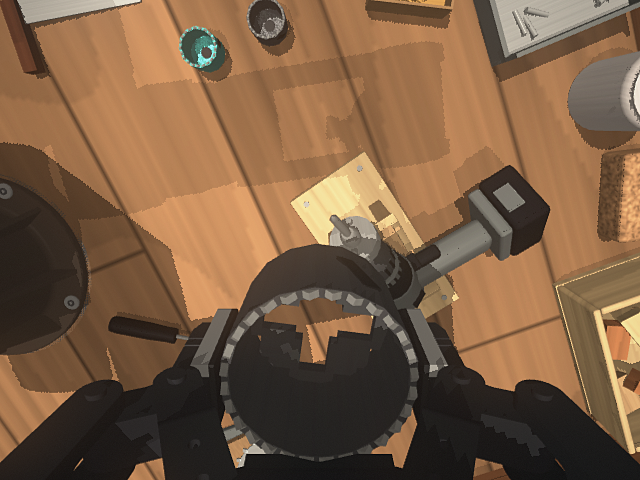

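```bash
python3 - <<'E'
from h import *
from scipy.optimize import least_squares
f=load('wrist6.npz'); P=cloud(f)
I=f['img'][195:285,310:420]; cv2.imwrite('pics/arb6.png',cv2.resize(I,None,fx=6,fy=6,interpolation=cv2.INTER_CUBIC))
# board direction: all 3 cams, board top z 15..22
def axis(az): return np.array([np.sin(np.radians(40))*np.cos(az),np.sin(np.radians(40))*np.sin(az),np.cos(np.radians(40))])
for n in ['wrist6','top0','scene0']:
    f=load(n+'.npz'); P=cloud(f).reshape(-1,3); g=f['img'].reshape(-1,3).astype(int)
    m=(abs(P[:,0]-521)<40)&(abs(P[:,1]+95)<60)&(P[:,2]>215)&(P[:,2]<300)
    m&=(g.max(1)>90)&(abs(g[:,2]-g[:,0])<40)
    Q=P[m]
    # plane ransac w/ tilt 40
    best=None
    for az in np.radians(np.arange(80,125,1)):
        a=axis(az); h=Q@a
        hist,e=np.histogram(h,bins=np.arange(h.min(),h.max()+3,2.5))
        k=hist.argmax(); 
        if best is None or hist[k]>best[0]: best=(hist[k],az,e[k]+1.25)
    _,az,h0=best
    inl=Q[abs(Q@axis(az)-h0)<2]
    c=inl.mean(0);u,s,vt=np.linalg.svd(inl-c); nn=vt[2]*np.sign(vt[2][2])
    print(n,len(Q),best,len(inl),c.round(1),'n',nn.round(3),'tilt',np.degrees(np.arccos(nn[2])).round(1),'az',np.degrees(np.arctan2(nn[1],nn[0])).round(1))
    P=cloud(f)
    b=(P[...,2]>13)&(P[...,2]<24)&(P[...,1]<-30)&(P[...,1]>-340)&(P[...,0]>430)&(P[...,0]<640)
    xy=P[b][:,:2].astype(np.float32); print(cv2.minAreaRect(xy))
E
```

```text
wrist6 1609 (np.int64(827), np.float64(1.7976891295541595), np.float64(44.54578086819167)) 935 [526.9 -95.9 236.4] n [-0.139  0.628  0.765] tilt 40.1 az 102.5
((542.1613159179688, -189.28924560546875), (124.97431182861328, 260.4653015136719), 12.445463180541992)
top0 518 (np.int64(184), np.float64(1.7453292519943295), np.float64(63.42117421971972)) 258 [521.2 -94.2 236.4] n [-0.12   0.633  0.765] tilt 40.1 az 100.8
((541.387939453125, -183.96856689453125), (125.1615982055664, 261.2306213378906), 12.407647132873535)
scene0 422 (np.int64(167), np.float64(1.7453292519943295), np.float64(62.44252100118446)) 205 [526.7 -95.9 237.7] n [-0.123  0.627  0.77 ] tilt 39.7 az 101.1
((542.1577758789062, -186.0519561767578), (129.2742919921875, 260.63226318359375), 12.576602935791016)
```

View pics/arb6.png

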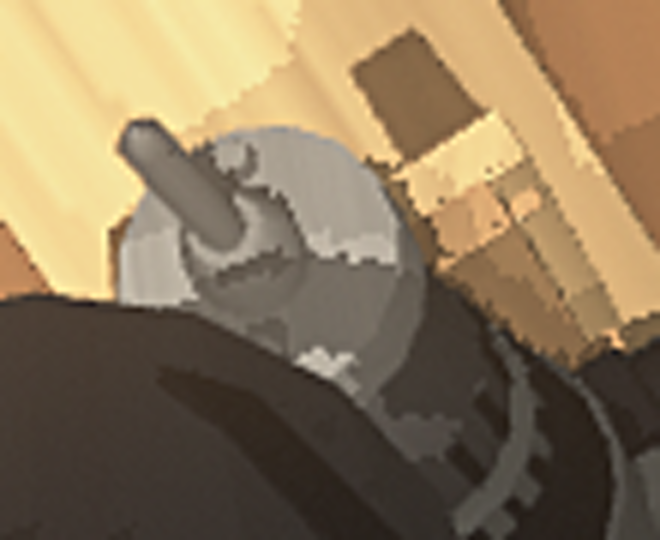

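```bash
cat >> h.py <<'E'
def axf(az=102.4):
    az=np.radians(az);t=np.radians(40)
    a=np.array([np.sin(t)*np.cos(az),np.sin(t)*np.sin(az),np.cos(t)])
    e1=np.array([-np.sin(az),np.cos(az),0]); e2=np.cross(a,e1)  # e1 horizontal, e2
    return a,e1,e2
E
python3 - <<'E'
from h import *
from scipy.optimize import least_squares
a,e1,e2=axf(); S0=np.array([524,-96,236.])
print(a,e1,e2)
for n in ['wrist6','top0','scene0']:
    f=load(n+'.npz'); P=cloud(f); Q=P.reshape(-1,3)-S0
    h=Q@a; x=Q@e1; y=Q@e2
    m=(np.hypot(x,y)<30)&(h>-4)&(h<4)
    hs=np.median(h[m])
    k=(np.hypot(x,y)<14)&(h-hs>20)&(h-hs<52)
    def res(p): return np.hypot(x[k]-p[0],y[k]-p[1])-3.5
    r=least_squares(res,[0,0],loss='soft_l1')
    # flange: max in-plane circle fit r22 via edge: use points in plane, direct extents
    xx,yy=x[m],y[m]
    from scipy.spatial import ConvexHull
    hull=np.c_[xx,yy][ConvexHull(np.c_[xx,yy]).vertices]
    rr=least_squares(lambda p:np.hypot(hull[:,0]-p[0],hull[:,1]-p[1])-22,[0,0],loss='soft_l1')
    print(n,'plane h',hs.round(2),m.sum(),'pilot',k.sum(),r.x.round(2),np.abs(r.fun).mean().round(2),'tip h',(h-hs)[(np.hypot(x-r.x[0],y-r.x[1])<5)&(h<80)].max().round(1),'flange',rr.x.round(2))
    C=S0+a*hs+r.x[0]*e1+r.x[1]*e2; print('seat from pilot',C.round(1),'from flange',(S0+a*hs+rr.x[0]*e1+rr.x[1]*e2).round(1))
    g=np.arange(-26,26,0.15); X,Y=np.meshgrid(g,g)
    for hh in (0,5):
        W=C+hh*a+X[...,None]*e1+Y[...,None]*e2
        uv=proj(f,W).astype(np.float32)
        im=cv2.remap(f['img'],uv[...,0],uv[...,1],cv2.INTER_CUBIC)
        for R in (22,16): cv2.circle(im,(173,173),int(R/.15),(0,0,255),1)
        cv2.imwrite(f'pics/rect_{n}_{hh}.png',im)
ims=[np.hstack([cv2.imread(f'pics/rect_{n}_{hh}.png')[:345,:345] for hh in (0,5)]) for n in ['wrist6']]
cv2.imwrite('pics/rect6.png',np.vstack(ims))
cv2.imwrite('pics/rectts.png',np.hstack([cv2.imread(f'pics/rect_{n}_5.png')[:345,:345] for n in ('top0','scene0')]))
E
```

```text
[-0.13802921  0.62779284  0.76604444] [-0.97667228 -0.21473533  0.        ] [ 0.1644968  -0.74817437  0.64278761]
wrist6 plane h -0.01 1008 pilot 175 [ 2.2  -0.73] 0.35 tip h 54.5 flange [ 2.33 -0.21]
seat from pilot [521.7 -95.9 235.5] from flange [521.7 -96.4 235.9]
top0 plane h 1.57 338 pilot 41 [ 4.34 -0.22] 1.19 tip h 54.3 flange [ 2.2  -4.26]
seat from pilot [519.5 -95.8 237.1] from flange [520.9 -92.3 234.5]
scene0 plane h 1.0 293 pilot 57 [ 2.19 -1.83] 0.71 tip h 53.6 flange [ 1.2  -1.47]
seat from pilot [521.4 -94.5 235.6] from flange [522.4 -94.5 235.8]
```

View pics/rect6.png

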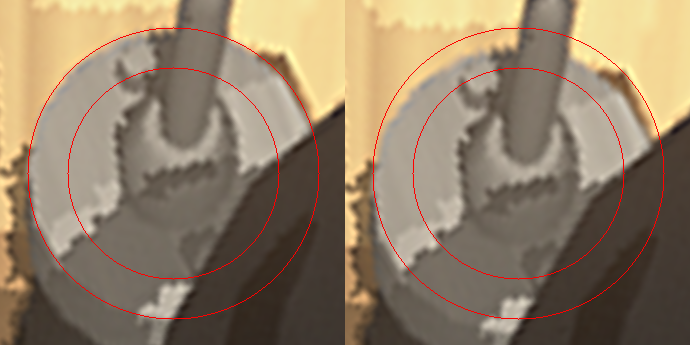

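View pics/rectts.png

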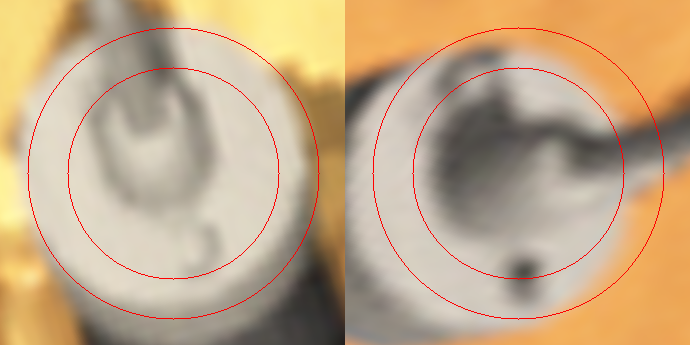

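```bash
python3 - <<'E'
from h import *
f=load('scene0.npz');P=cloud(f).reshape(-1,3)
m=(P[:,1]<-550)&(P[:,2]>30)&(P[:,0]>-200)&(P[:,0]<700)
for y in range(-1700,-550,100):
    k=m&(P[:,1]>=y)&(P[:,1]<y+100)
    if k.sum(): print(y,k.sum(),P[k].min(0).round(),P[k].max(0).round())
s=None
d=todo([215,-900,500]); 
plan([215,-900,500],-22,20)
E
```

```text
-1000 548 [  88. -953.  136.] [ 166. -900.  223.]
-900 957 [  89. -900.  118.] [ 315. -800.  212.]
-800 2134 [  89. -800.  113.] [ 370. -700.  203.]
-700 9785 [  84. -700.   30.] [ 565. -629.  204.]
-600 1 [ 319. -554.   30.] [ 319. -554.   30.]
t 10.1 tcp [503.3 -62.9 447.5] z [ 0.019  0.051 -0.999] x [ 0.926 -0.377 -0.002] az x -22.1 tilt 3.11 F [-0.  -0.4 -0.9] T [-0.05 -0.05 -0.02] g 58.9 q [-0.22  0.11  1.6   0.05  1.43  0.16]
tool shift [  48.1  879.9 -100.5] len 886.9
[[2.0, 44.0, -5.0, -1.1], [2.0, 44.0, -5.0, -1.1], [1.0, 44.0, -5.0, -1.1], [-0.0, 44.0, -5.0, -1.1], [-1.0, 44.0, -5.0, -1.1], [-2.0, 44.0, -5.0, -1.1], [-3.0, 44.0, -5.0, -1.1], [-4.0, 44.0, -5.0, -1.1], [-4.0, 44.0, -5.0, -1.1], [-5.0, 44.0, -5.0, -1.1], [-6.0, 44.0, -5.0, -1.1], [-7.0, 44.0, -5.0, -1.1], [-8.0, 43.0, -5.0, -1.1], [-9.0, 43.0, -5.0, -1.1], [-9.0, 43.0, -5.0, -1.1], [-10.0, 43.0, -5.0, -1.1], [-11.0, 43.0, -5.0, -1.1], [-12.0, 42.0, -5.0, -1.1], [-13.0, 42.0, -5.0, -1.1], [-13.0, 42.0, -5.0, -1.1]]
```

```bash
python3 -m jog '[[2,44,-5,-1.1,50],[2,44,-5,-1.1,50],[1,44,-5,-1.1,50],[0,44,-5,-1.1,50],[-1,44,-5,-1.1,50]]' >/dev/null; python3 -m jog '[[-2,44,-5,-1.1,50],[-3,44,-5,-1.1,50],[-4,44,-5,-1.1,50],[-4,44,-5,-1.1,50],[-5,44,-5,-1.1,50]]'; python3 -m jog '[[-6,44,-5,-1.1,50],[-7,44,-5,-1.1,50],[-8,43,-5,-1.1,50],[-9,43,-5,-1.1,50],[-9,43,-5,-1.1,50]]' ; python3 -m jog '[[-10,43,-5,-1.1,50],[-11,43,-5,-1.1,50],[-12,42,-5,-1.1,50],[-13,42,-5,-1.1,50],[-13,42,-5,-1.1,50]]'; python3 -c "
from h import *
todo([215,-977,500])"
```

```text
t: 11.1
tool_pos: [358.6, -483.5, 474.0]
ee_rot: [0.995, -0.097, 0.008, -0.026]
ft_force: [1.0, 0.1, -2.3]
grip_width: 58.9
t: 11.6
tool_pos: [286.0, -692.8, 486.8]
ee_rot: [0.998, -0.049, 0.009, -0.026]
ft_force: [0.7, 0.1, -0.9]
grip_width: 59.2
t: 12.1
tool_pos: [211.3, -852.5, 469.4]
ee_rot: [1.0, -0.005, 0.013, -0.017]
ft_force: [0.5, -1.4, -3.6]
grip_width: 58.8
t 12.1 tcp [ 211.3 -852.5  469.4] z [ 0.026  0.035 -0.999] x [ 1.    -0.01   0.026] az x -0.6 tilt 2.48 F [ 0.5 -1.4 -3.6] T [-0.08  0.01 -0.01] g 58.8 q [-1.38  0.9   0.24  0.04  2.02 -1.35]
tool shift [  5.7 123.3 -34.8] len 128.2
```

```bash
python3 -m jog '[[10,48,0,0,50],[10,48,0,0,50],[10,48,0,0,50],[10,48,0,0,50],[10,48,0,0,50]]'; python3 -c "
from h import *
todo([215,-977,500])"
```

```text
t: 12.6
tool_pos: [226.7, -949.9, 408.4]
ee_rot: [0.997, -0.006, 0.033, 0.065]
ft_force: [0.4, -0.2, -2.9]
grip_width: 59.1
t 12.6 tcp [ 226.7 -949.9  408.4] z [ 0.065 -0.13  -0.989] x [ 0.998 -0.008  0.067] az x -0.5 tilt 8.35 F [ 0.4 -0.2 -2.9] T [ 0.08  0.03 -0.02] g 59.1 q [-1.38  0.98  0.24  0.04  1.79 -1.36]
tool shift [ -5.3  38.9 -87.9] len 96.3
```

```bash
python3 -m jog '[[8,40,-28,0,50],[8,40,-28,0,50],[8,40,-28,0,50],[8,40,-28,0,50],[8,40,-28,0,50]]'; python3 -c "
from h import *
todo([215,-977,500])"
```

```text
t: 13.1
tool_pos: [217.1, -969.3, 506.6]
ee_rot: [0.987, -0.008, 0.053, 0.149]
ft_force: [-0.1, -0.3, -2.4]
grip_width: 59.0
t 13.1 tcp [ 217.1 -969.3  506.6] z [ 0.102 -0.295 -0.95 ] x [ 0.994 -0.001  0.107] az x -0.0 tilt 18.22 F [-0.1 -0.3 -2.4] T [0.22 0.09 0.02] g 59.0 q [-1.4   0.89  0.24  0.05  1.71 -1.37]
tool shift [-2.8  5.5  8.3] len 10.3
```

```bash
python3 -m jog '[[0,50,0,0,50],[0,50,0,0,50],[0,50,0,0,50],[0,50,0,0,50],[0,50,0,0,50]]'; python3 -c "
from h import *
todo([215,-977,500])"
```

```text
t: 13.6
tool_pos: [181.0, -1053.2, 503.1]
ee_rot: [0.97, -0.01, 0.07, 0.232]
ft_force: [0.5, 0.0, -2.3]
grip_width: 59.3
t 13.6 tcp [  181.  -1053.2   503.1] z [ 0.13  -0.452 -0.882] x [0.99  0.012 0.14 ] az x 0.7 tilt 28.08 F [ 0.5  0.  -2.3] T [0.35 0.13 0.02] g 59.3 q [-1.46  0.92  0.24  0.08  1.5  -1.42]
tool shift [ 34.2 -71.1 -27.3] len 83.5
```

```bash
cat >> h.py <<'E'
Rg=Ro.from_quat([0.981,-0.192,0.006,-0.027]).as_matrix()
def sawst(az=102.4,seat=(521.6,-95.8,236)):
    from station import arm
    s=arm.read_state(); R=Ro.from_quat(s['ee_rot']).as_matrix()
    M=R@Rg.T; sa=M[:,2]; a,e1,e2=axf(az)
    sl=M@np.array([np.cos(np.radians(60.5)),np.sin(np.radians(60.5)),0])
    print('saw axis',sa.round(3),'want',a.round(3),'tilt',np.degrees(np.arccos(sa[2])).round(1),'az',np.degrees(np.arctan2(sa[1],sa[0])).round(1),'off deg',np.degrees(np.arccos(np.clip(sa@a,-1,1))).round(2))
    print('slot ang',np.degrees(np.arctan2(sl@e2,sl@e1)).round(1)%90,'pin ~70')
E
python3 -c "
from h import *
sawst()"
```

```text
saw axis [-0.126  0.501  0.856] want [-0.138  0.628  0.766] tilt 31.1 az 104.1 off deg 8.96
slot ang 68.3 pin ~70
```

```bash
python3 -m jog '[[0,50,0,0,50],[0,50,0,0,50],[0,50,0,0,50],[0,50,0,0,50],[0,20,0,0,50]]'; python3 -c "
from h import *
todo([215,-977,500]);sawst()"
```

```text
t: 14.1
tool_pos: [150.1, -1106.6, 535.5]
ee_rot: [0.948, -0.013, 0.081, 0.307]
ft_force: [0.4, 0.8, -1.2]
grip_width: 59.0
t 14.1 tcp [  150.1 -1106.6   535.5] z [ 0.146 -0.585 -0.798] x [0.987 0.025 0.161] az x 1.5 tilt 37.06 F [ 0.4  0.8 -1.2] T [0.43 0.13 0.06] g 59.0 q [-1.5   0.92  0.24  0.1   1.35 -1.46]
tool shift [  61.6 -130.5  -38. ] len 149.2
saw axis [-0.14   0.629  0.765] want [-0.138  0.628  0.766] tilt 40.1 az 102.5 off deg 0.13
slot ang 68.3 pin ~70
```

```bash
python3 - <<'E'
from h import *
Rt=Ro.from_quat([0.981,-0.192,0.006,-0.027]).as_matrix()
for n,q,p in [('wrist4',[0.981,-0.192,0.006,-0.027],[476.6,378.2,9.7]),('wrist6',[0.981,-0.192,0.004,-0.027],[503.3,-62.9,447.5])]:
    f=load(n+'.npz'); P=cloud(f); R=Ro.from_quat(q).as_matrix()
    T=(P-np.array(p))@R; T=T.reshape(-1,3)
    # saw frame approx: axis in tool
    ax=Rg.T@np.array([0,0,1.])
    o0=Rg.T@(np.array([475.2,376.9,0])-np.array([476.6,378.2,9.7]))
    b1=np.array([1,0,0])-ax*ax[0]; b1/=np.linalg.norm(b1); b2=np.cross(ax,b1)
    Q=T-o0; h=Q@ax; x=Q@b1; y=Q@b2
    k=(h>42)&(h<53)&(np.hypot(x,y)<34)&(np.hypot(x,y)>22)
    A=np.c_[2*x[k],2*y[k],np.ones(k.sum())]; s=np.linalg.lstsq(A,x[k]**2+y[k]**2,rcond=None)[0]
    print(n,'o0',o0.round(2),'rim offset (b1,b2)',s[:2].round(2),np.sqrt(s[2]+s[0]**2+s[1]**2).round(2),k.sum(),'h95',np.percentile(h[k],[50,95,99]).round(1),'b2',b2.round(2))
    # rim plane tilt
    D=np.c_[x[k],y[k],np.ones(k.sum())]; kk=h[k]>46.5; c=np.linalg.lstsq(D[kk],h[k][kk],rcond=None)[0]; print('tilt',np.degrees(c[:2]).round(2),c[2])
    # outside wall fit
    k=(h>5)&(h<40)&(np.hypot(x,y)<34)&(np.hypot(x,y)>26)&(y*0+1>0)
    from scipy.optimize import least_squares
    r=least_squares(lambda p:np.hypot(x[k]-p[0]-p[2]*h[k],y[k]-p[1]-p[3]*h[k])-30,[0,0,0,0],loss='soft_l1')
    print('wall fit',k.sum(),r.x.round(3))
E
```

```text
wrist4 o0 [-0.82  2.27  9.59] rim offset (b1,b2) [0.74 1.02] 28.92 9465 h95 [46.  51.9 52.6] b2 [ 0.   -1.    0.06]
tilt [-0.23 -0.29] 48.67569162383189
wall fit 16279 [ 0.519  2.666  0.004 -0.004]
wrist6 o0 [-0.82  2.27  9.59] rim offset (b1,b2) [0.69 1.  ] 28.93 9322 h95 [45.8 51.7 52.5] b2 [ 0.   -1.    0.06]
tilt [-0.22 -0.33] 48.81918446120683
wall fit 16419 [ 0.484  2.696  0.006 -0.005]
```

```bash
cat >> h.py <<'E'
O=np.array([0,0.8,9.6]); SEAT=np.array([521.6,-95.8,236])
def tgt(h,lat=(0,0)):
    from station import arm
    s=arm.read_state(); R=Ro.from_quat(s['ee_rot']).as_matrix(); a,e1,e2=axf()
    o=s['tool_pos']+R@O-SEAT; print('saw origin: h',(o@a).round(1),'e1',(o@e1).round(1),'e2',(o@e2).round(1))
    return SEAT+h*a+lat[0]*e1+lat[1]*e2-R@O
E
python3 -c "
from h import *
d=todo(tgt(170));print(d/28)"
```

```text
saw origin: h -363.5 e1 579.9 e2 887.9
t 14.1 tcp [  150.1 -1106.6   535.5] z [ 0.146 -0.585 -0.798] x [0.987 0.025 0.161] az x 1.5 tilt 37.06 F [ 0.4  0.8 -1.2] T [0.43 0.13 0.06] g 59.0 q [-1.5   0.92  0.24  0.1   1.35 -1.46]
tool shift [  344.2 -1031.   -477.3] len 1187.1
[ 12.29330085 -36.8209283  -17.04760151]
```

```bash
python3 -m jog '[[13,-39,-18,0,50],[13,-39,-18,0,50],[13,-39,-18,0,50],[13,-39,-18,0,50],[13,-39,-18,0,50]]';python3 -m jog '[[13,-39,-18,0,50],[13,-39,-18,0,50],[13,-39,-18,0,50],[13,-39,-18,0,50],[13,-39,-18,0,50]]'; python3 -c "
from h import *
d=todo(tgt(170));sawst()"
```

```text
t: 14.6
tool_pos: [205.2, -938.1, 512.4]
ee_rot: [0.948, -0.013, 0.081, 0.306]
ft_force: [1.2, -0.9, -0.0]
grip_width: 58.9
t: 15.1
tool_pos: [270.6, -725.7, 482.5]
ee_rot: [0.948, -0.013, 0.082, 0.306]
ft_force: [1.3, -0.3, -1.4]
grip_width: 59.3
saw origin: h -181.6 e1 380.4 e2 588.7
t 15.1 tcp [ 270.6 -725.7  482.5] z [ 0.147 -0.583 -0.799] x [0.986 0.025 0.163] az x 1.5 tilt 36.94 F [ 1.3 -0.3 -1.4] T [ 0.39  0.07 -0.02] g 59.3 q [-1.22  0.21  1.57 -0.09  0.73 -1.15]
tool shift [ 224.2 -683.4 -312.5] len 784.2
saw axis [-0.141  0.627  0.766] want [-0.138  0.628  0.766] tilt 40.0 az 102.7 off deg 0.2
slot ang 68.3 pin ~70
```

```bash
python3 -m jog '[[13,-39,-18,0,50],[13,-39,-18,0,50],[13,-39,-18,0,50],[13,-39,-18,0,50],[13,-39,-18,0,50]]'; python3 -c "
from h import *
d=todo(tgt(170));sawst()"
```

```text
t: 15.6
tool_pos: [335.7, -513.6, 452.5]
ee_rot: [0.948, -0.013, 0.082, 0.306]
ft_force: [0.9, 0.2, -1.7]
grip_width: 59.0
saw origin: h -80.4 e1 271.3 e2 421.4
t 15.6 tcp [ 335.7 -513.6  452.5] z [ 0.147 -0.583 -0.799] x [0.986 0.025 0.164] az x 1.5 tilt 36.97 F [ 0.9  0.2 -1.7] T [0.4  0.12 0.08] g 59.0 q [-0.89 -0.01  1.89 -0.4   0.71 -0.63]
tool shift [ 159.2 -488.9 -222.5] len 560.3
saw axis [-0.142  0.627  0.766] want [-0.138  0.628  0.766] tilt 40.0 az 102.7 off deg 0.21
slot ang 68.2 pin ~70
```

```bash
python3 -m jog '[[13,-39,-18,0,50],[13,-39,-18,0,50],[13,-39,-18,0,50],[13,-39,-18,0,50],[13,-39,-18,0,50]]'; python3 -c "
from h import *
d=todo(tgt(170));sawst()"
```

```text
t: 16.1
tool_pos: [401.1, -301.2, 422.6]
ee_rot: [0.948, -0.014, 0.083, 0.306]
ft_force: [1.3, -0.9, -2.4]
grip_width: 59.2
saw origin: h 21.0 e1 161.8 e2 254.1
t 16.1 tcp [ 401.1 -301.2  422.6] z [ 0.149 -0.583 -0.799] x [0.986 0.025 0.165] az x 1.4 tilt 36.96 F [ 1.3 -0.9 -2.4] T [0.4  0.1  0.01] g 59.2 q [-0.33 -0.08  2.02 -0.68  0.93  0.05]
tool shift [  94.1 -294.4 -132. ] len 336.1
saw axis [-0.143  0.627  0.766] want [-0.138  0.628  0.766] tilt 40.0 az 102.8 off deg 0.28
slot ang 68.2 pin ~70
```

```bash
python3 -m jog '[[13,-40,-18,0,50],[13,-40,-18,0,50],[13,-40,-18,0,50],[13,-40,-18,0,50],[13,-40,-18,0,50]]';python3 -m jog '[[13,-40,-18,0,50],[13,-40,-18,0,50],[0,0,0,0,50],[0,0,0,0,50],[0,0,0,0,50]]'; python3 - <<'E'
from h import *
from station import arm
d=todo(tgt(100));sawst()
for n in ['wrist','scene']:
    f=arm.grab_frame(n); cv2.imwrite(f'pics/{n}7.png',f['img']);np.savez(f'{n}7.npz',**f)
E
```

```text
t: 16.6
tool_pos: [467.2, -84.1, 389.4]
ee_rot: [0.949, -0.013, 0.083, 0.305]
ft_force: [1.1, -0.5, -0.9]
grip_width: 59.1
t: 17.1
tool_pos: [492.9, -0.2, 375.9]
ee_rot: [0.949, -0.013, 0.082, 0.305]
ft_force: [-0.5, -0.4, -0.9]
grip_width: 58.9
saw origin: h 161.5 e1 7.5 e2 13.9
t 17.1 tcp [ 4.929e+02 -2.000e-01  3.759e+02] z [ 0.147 -0.581 -0.8  ] x [0.986 0.025 0.163] az x 1.4 tilt 36.84 F [-0.5 -0.4 -0.9] T [0.4  0.17 0.02] g 58.9 q [ 0.4   0.18  1.86 -0.67  1.28  0.68]
tool shift [  3.5 -11.7  62.3] len 63.5
saw axis [-0.141  0.625  0.767] want [-0.138  0.628  0.766] tilt 39.9 az 102.7 off deg 0.24
slot ang 68.3 pin ~70
```

View pics/wrist7.png

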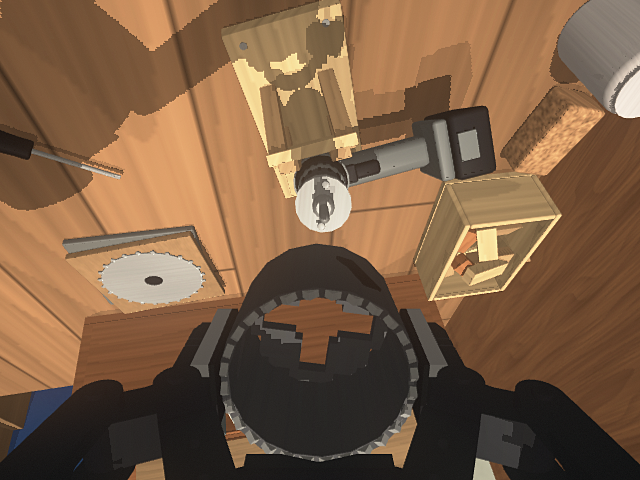

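View pics/scene7.png

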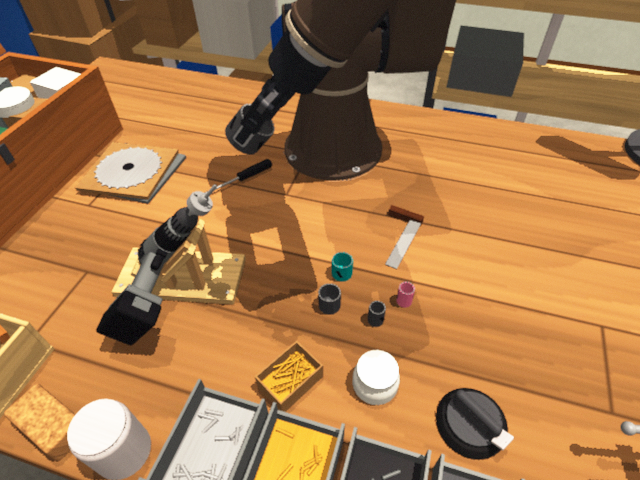

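```bash
cat > fit.py <<'E'
from h import *
from scipy.optimize import least_squares
import sys
a,e1,e2=axf(); n=sys.argv[1]
f=load(n+'.npz'); P=cloud(f); Q=P.reshape(-1,3)-SEAT
h=Q@a; x=Q@e1; y=Q@e2
m=(np.hypot(x,y)<24)&(np.hypot(x,y)>10)&(abs(h)<4); hs=np.median(h[m])
D=np.c_[x[m],y[m],np.ones(m.sum())]; c=np.linalg.lstsq(D,h[m],rcond=None)[0]
k=(np.hypot(x,y)<14)&(h-hs>20)&(h-hs<52)
r=least_squares(lambda p:np.hypot(x[k]-p[0],y[k]-p[1])-3.5,[0,0],loss='soft_l1')
print(n,'plane h',hs.round(2),'tilt err',np.degrees(c[:2]).round(2),m.sum(),'pilot',k.sum(),r.x.round(2),np.abs(r.fun).mean().round(2))
fl=(np.hypot(x,y)<30)&(abs(h-hs)<3)
from scipy.spatial import ConvexHull
hp=np.c_[x[fl],y[fl]]; hull=hp[ConvexHull(hp).vertices]
rr=least_squares(lambda p:np.hypot(hull[:,0]-p[0],hull[:,1]-p[1])-22,[0,0],loss='soft_l1'); print('flange c',rr.x.round(2))
C=SEAT+a*hs+rr.x[0]*e1+rr.x[1]*e2
g=np.arange(-26,26,0.1); X,Y=np.meshgrid(g,g)
ims=[]
for hh in (0,5):
    uv=proj(f,C+hh*a+X[...,None]*e1+Y[...,None]*e2).astype(np.float32)
    im=cv2.remap(f['img'],uv[...,0],uv[...,1],cv2.INTER_CUBIC)
    for R in (22,16): cv2.circle(im,(260,260),int(R/.1),(0,0,255),1)
    ims.append(im[:,:390] if 0 else cv2.resize(im,(390,390)))
cv2.imwrite(f'pics/rect_{n}.png',np.hstack(ims))
E
python3 fit.py wrist7
```

```text
wrist7 plane h -0.02 tilt err [ 0.11 -0.01] 1832 pilot 139 [-0.26  0.08] 0.4
flange c [-0.18  0.06]
```

View pics/rect_wrist7.png

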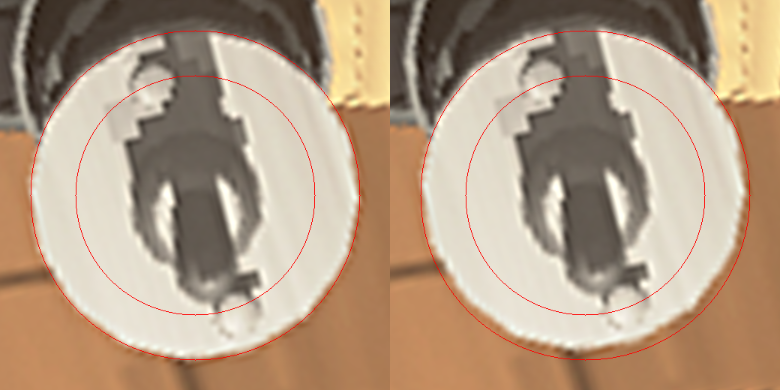

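```bash
python3 -m jog '[[1,-3,15,0,50],[1,-3,15,0,50],[1,-3,15,0,50],[0.5,-2.7,17,0,50],[0,0,0,0,50]]'; python3 - <<'E'
from h import *
from station import arm
d=todo(tgt(60));d=todo(tgt(10));sawst()
f=arm.grab_frame('wrist'); cv2.imwrite('pics/wrist8.png',f['img']);np.savez('wrist8.npz',**f)
E
```

```text
t: 17.7
tool_pos: [505.6, -27.9, 318.4]
ee_rot: [0.949, -0.014, 0.08, 0.306]
ft_force: [-0.7, -1.0, -1.2]
grip_width: 58.8
saw origin: h 98.4 e1 1.1 e2 -0.2
t 17.7 tcp [505.6 -27.9 318.4] z [ 0.144 -0.582 -0.8  ] x [0.987 0.023 0.16 ] az x 1.3 tilt 36.85 F [-0.7 -1.  -1.2] T [ 0.41  0.14 -0.03] g 58.8 q [ 0.33  0.24  1.94 -0.72  1.14  0.73]
tool shift [ 1.   2.1 38.3] len 38.4
saw origin: h 98.4 e1 1.1 e2 -0.2
t 17.7 tcp [505.6 -27.9 318.4] z [ 0.144 -0.582 -0.8  ] x [0.987 0.023 0.16 ] az x 1.3 tilt 36.85 F [-0.7 -1.  -1.2] T [ 0.41  0.14 -0.03] g 58.8 q [ 0.33  0.24  1.94 -0.72  1.14  0.73]
tool shift [ 1.   5.  88.2] len 88.4
saw axis [-0.138  0.626  0.767] want [-0.138  0.628  0.766] tilt 39.9 az 102.4 off deg 0.11
slot ang 68.3 pin ~70
```

View pics/wrist8.png

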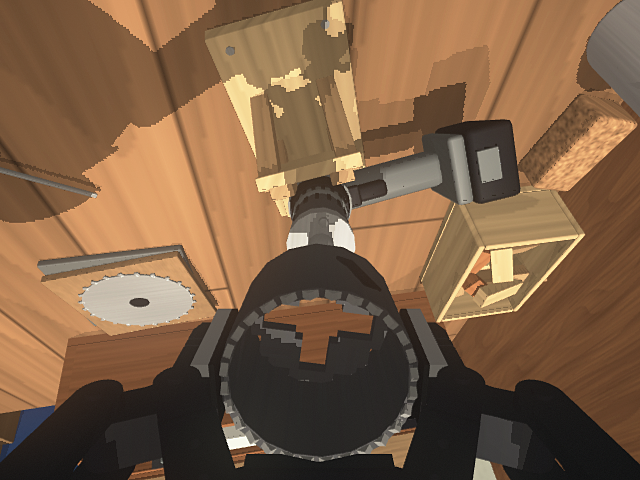

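```bash
python3 -m jog '[[1,0.7,13,0,50],[0,0.7,13,0,50],[0,0.7,13,0,50],[0,0.7,13,0,50],[0,0.7,10,0,50]]'; python3 - <<'E'
from h import *
from station import arm
d=todo(tgt(10));sawst()
f=arm.grab_frame('wrist'); cv2.imwrite('pics/wrist9.png',f['img'][200:480,180:460]);np.savez('wrist9.npz',**f)
E
```

```text
t: 18.25
tool_pos: [516.3, -65.9, 270.9]
ee_rot: [0.949, -0.013, 0.081, 0.305]
ft_force: [-0.3, 0.4, -1.3]
grip_width: 59.2
saw origin: h 36.6 e1 -1.2 e2 -0.6
t 18.25 tcp [516.3 -65.9 270.9] z [ 0.146 -0.582 -0.8  ] x [0.987 0.025 0.161] az x 1.4 tilt 36.84 F [-0.3  0.4 -1.3] T [0.42 0.09 0.01] g 59.2 q [ 0.25  0.3   2.   -0.78  1.01  0.77]
tool shift [-1.1  2.4 26.5] len 26.6
saw axis [-0.14   0.626  0.767] want [-0.138  0.628  0.766] tilt 39.9 az 102.6 off deg 0.17
slot ang 68.3 pin ~70
```

View pics/wrist9.png

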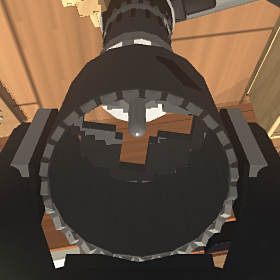

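```bash
python3 -m jog '[[-1,0.5,5,0,50],[0,0.5,5,0,50],[0,0.5,4,0,50],[0,0.3,3,0,50],[0,0.3,2,0,50]]'; python3 - <<'E'
from h import *
from station import arm
d=todo(tgt(0));sawst()
f=arm.grab_frame('wrist'); cv2.imwrite('pics/wrist10.png',cv2.resize(f['img'][200:480,180:460],None,fx=2,fy=2));np.savez('wrist10.npz',**f)
E
```

```text
t: 18.8
tool_pos: [518.2, -77.8, 257.7]
ee_rot: [0.949, -0.013, 0.081, 0.305]
ft_force: [-0.9, 0.2, -1.4]
grip_width: 59.0
saw origin: h 18.8 e1 -0.5 e2 0.2
t 18.8 tcp [518.2 -77.8 257.7] z [ 0.147 -0.581 -0.8  ] x [0.986 0.025 0.162] az x 1.5 tilt 36.84 F [-0.9  0.2 -1.4] T [0.42 0.05 0.01] g 59.0 q [ 0.23  0.31  2.02 -0.81  0.98  0.78]
tool shift [-0.6  1.  18.7] len 18.8
saw axis [-0.141  0.626  0.767] want [-0.138  0.628  0.766] tilt 39.9 az 102.7 off deg 0.22
slot ang 68.3 pin ~70
```

View pics/wrist10.png

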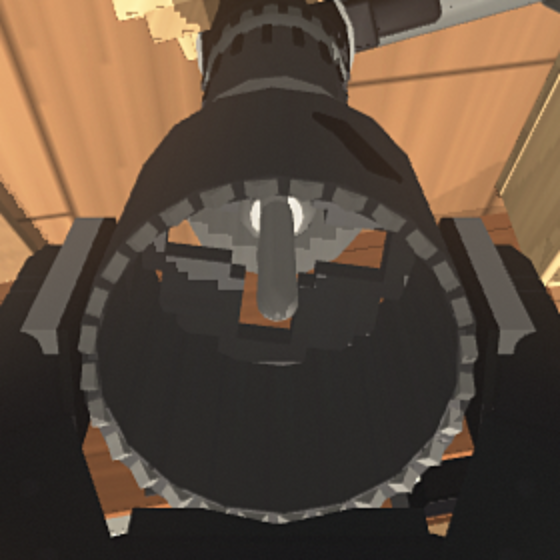

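```bash
python3 -m jog '[[-0.3,0.2,3,0,50],[0,0.2,2,0,50],[0,0.2,2,0,50],[0,0.2,2,0,50],[0,0,0,0,50]]'; python3 -c "
from h import *
d=todo(tgt(0))"
```

```text
t: 19.35
tool_pos: [519.0, -83.8, 250.8]
ee_rot: [0.949, -0.013, 0.081, 0.305]
ft_force: [0.9, 0.3, -1.0]
grip_width: 59.1
saw origin: h 9.6 e1 0.0 e2 0.4
t 19.35 tcp [519.  -83.8 250.8] z [ 0.146 -0.582 -0.8  ] x [0.986 0.025 0.162] az x 1.5 tilt 36.85 F [ 0.9  0.3 -1. ] T [ 0.38  0.15 -0.01] g 59.1 q [ 0.21  0.32  2.03 -0.82  0.96  0.79]
tool shift [-0.1  0.2  9.6] len 9.6
```

```bash
python3 -m jog '[[0,0,1.5,0,50],[0,0,1.5,0,50],[0,0,1.5,0,50],[0,0,1,0,50],[0,0,0,0,50]]'; python3 -c "
from h import *
d=todo(tgt(0))"; python3 -m jog '[[0,0,1,0,50],[0,0,1,0,50],[0,0,1,0,50],[0,0,0,0,50],[0,0,0,0,50]]'; python3 -c "
from h import *
d=todo(tgt(0))"
```

```text
t: 19.85
tool_pos: [519.8, -87.0, 246.5]
ee_rot: [0.949, -0.013, 0.081, 0.305]
ft_force: [0.3, 0.5, -1.7]
grip_width: 59.1
saw origin: h 4.2 e1 -0.1 e2 0.1
t 19.85 tcp [519.8 -87.  246.5] z [ 0.146 -0.582 -0.8  ] x [0.986 0.025 0.162] az x 1.5 tilt 36.85 F [ 0.3  0.5 -1.7] T [0.4  0.08 0.02] g 59.1 q [ 0.21  0.33  2.03 -0.83  0.95  0.79]
tool shift [-0.1  0.2  4.2] len 4.2
t: 20.35
tool_pos: [520.3, -88.7, 244.2]
ee_rot: [0.949, -0.013, 0.081, 0.305]
ft_force: [-0.4, 0.7, -1.4]
grip_width: 59.2
saw origin: h 1.3 e1 -0.2 e2 -0.0
t 20.35 tcp [520.3 -88.7 244.2] z [ 0.146 -0.582 -0.8  ] x [0.986 0.025 0.162] az x 1.5 tilt 36.85 F [-0.4  0.7 -1.4] T [0.39 0.11 0.02] g 59.2 q [ 0.2   0.33  2.04 -0.84  0.94  0.8 ]
tool shift [-0.2  0.1  1.3] len 1.4
```

```bash
python3 -m jog '[[0,0,0.8,0,50],[0,0,0.7,0,50],[0,0,0.5,0,50],[0,0,0,0,50],[0,0,0,0,50]]'; python3 -c "
from h import *
d=todo(tgt(0))"
```

```text
t: 20.85
tool_pos: [520.6, -89.2, 243.4]
ee_rot: [0.949, -0.013, 0.082, 0.305]
ft_force: [-10.3, 16.1, 18.3]
grip_width: 59.0
saw origin: h 0.3 e1 -0.4 e2 -0.1
t 20.85 tcp [520.6 -89.2 243.4] z [ 0.147 -0.581 -0.8  ] x [0.986 0.025 0.163] az x 1.5 tilt 36.84 F [-10.3  16.1  18.3] T [ 0.53  1.29 -0.82] g 59.0 q [ 0.2   0.33  2.04 -0.84  0.94  0.8 ]
tool shift [-0.4  0.2  0.3] len 0.5
```

```bash
python3 -m jog '[[0.3,0,0.4,0,50],[0,0,0,0,50],[0,0,-0.4,0,50],[0,0,0,0,50],[0,0,0,0,50]]'; python3 - <<'E'
from h import *
from station import arm
d=todo(tgt(0))
for n in ['wrist','scene']:
    f=arm.grab_frame(n); np.savez(f'{n}11.npz',**f)
    cv2.imwrite(f'pics/{n}11.png',cv2.resize(f['img'][200:480,180:460] if n=='wrist' else f['img'][120:320,70:270],None,fx=2,fy=2))
E
```

```text
t: 21.35
tool_pos: [520.6, -89.2, 243.4]
ee_rot: [0.949, -0.013, 0.082, 0.305]
ft_force: [-11.5, 17.0, 18.9]
grip_width: 58.9
saw origin: h 0.3 e1 -0.4 e2 -0.1
t 21.35 tcp [520.6 -89.2 243.4] z [ 0.147 -0.581 -0.8  ] x [0.986 0.025 0.163] az x 1.4 tilt 36.84 F [-11.5  17.   18.9] T [ 0.54  1.55 -0.95] g 58.9 q [ 0.2   0.33  2.04 -0.84  0.94  0.8 ]
tool shift [-0.4  0.2  0.3] len 0.5
```

View pics/wrist11.png

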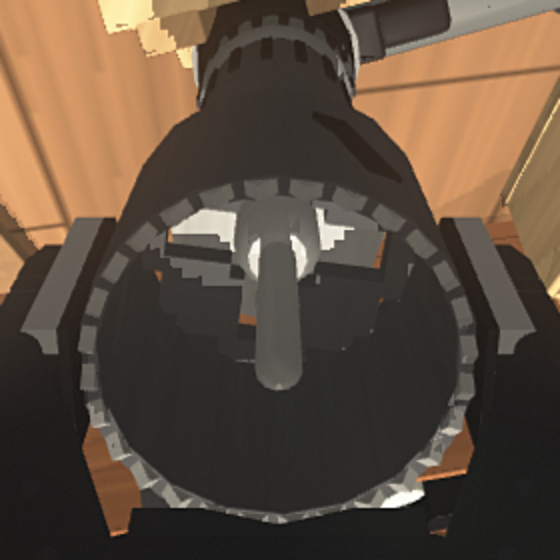

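View pics/scene11.png

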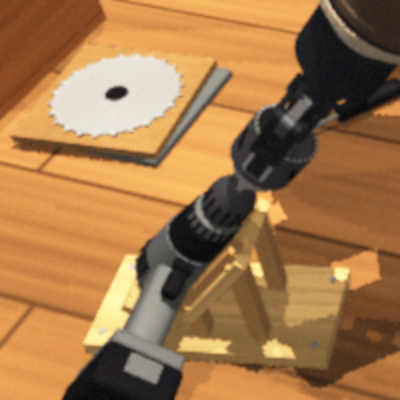

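```bash
python3 - <<'E'
from h import *
f=load('wrist11.npz')
cv2.imwrite('pics/z11.png',cv2.resize(f['img'][285:405,240:390],None,fx=5,fy=5,interpolation=cv2.INTER_NEAREST))
P=cloud(f);a,e1,e2=axf();Q=P-SEAT
for v in range(340,376,3):
    print(v,[(int((Q[v,u]@a).round()),int((Q[v,u]@e1).round()),int((Q[v,u]@e2).round())) for u in range(294,320,3)])
E
```

```text
340 [(6, 11, 6), (6, 10, 7), (6, 9, 7), (0, 9, 11), (-1, 8, 11), (25, 3, -2), (28, 1, -3), (30, 0, -4), (29, -1, -3)]
343 [(6, 12, 8), (6, 11, 8), (6, 9, 8), (1, 9, 11), (0, 8, 12), (27, 3, -2), (30, 1, -3), (32, 0, -4), (31, -1, -3)]
346 [(4, 12, 10), (6, 11, 9), (6, 10, 9), (0, 10, 13), (0, 8, 13), (30, 3, -2), (33, 1, -4), (33, 0, -4), (34, -1, -4)]
349 [(6, 12, 10), (5, 11, 11), (7, 10, 10), (0, 10, 14), (0, 9, 15), (30, 3, -2), (33, 1, -3), (35, 0, -3), (35, -1, -3)]
352 [(5, 13, 12), (5, 12, 12), (0, 11, 15), (0, 10, 16), (0, 9, 16), (33, 3, -2), (36, 1, -3), (37, 0, -4), (38, -1, -4)]
355 [(6, 13, 13), (7, 12, 13), (0, 12, 17), (-1, 11, 17), (0, 10, 17), (36, 2, -3), (39, 1, -4), (39, 0, -4), (39, -1, -4)]Traceback (most recent call last):
  File "<stdin>", line 6, in <module>
ValueError: cannot convert float NaN to integer
```

View pics/z11.png

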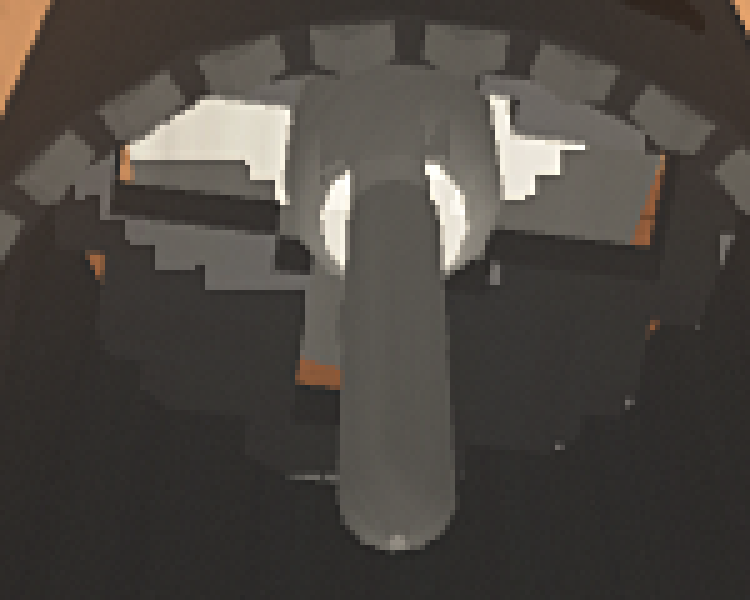

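```bash
python3 -m jog '[[0,0,0,0,61],[0,0,0,0,64],[0,0,0,0,68],[0,0,0,0,74],[0,0,0,0,80]]'; python3 -m jog '[[0,0,0,0,84],[0,0,0,0,84],[0,0,0,0,84],[0,0,0,0,84],[0,0,0,0,84]]'; python3 - <<'E'
from h import *
from station import arm
d=todo(tgt(0))
for n in ['wrist']:
    f=arm.grab_frame(n); np.savez(f'{n}12.npz',**f)
    cv2.imwrite(f'pics/{n}12.png',f['img'])
P=cloud(f);a,e1,e2=axf();Q=(P-SEAT).reshape(-1,3);h=Q@a;x=Q@e1;y=Q@e2;r=np.hypot(x,y)
k=(r>14)&(r<25)&(h>3)&(h<12); print('inner face h',np.median(h[k]),k.sum()); k=(r>26)&(r<31)&(h>44)&(h<56)
D=np.c_[x[k],y[k],np.ones(k.sum())];print('rim',np.percentile(h[k],95))
E
```

```text
t: 21.95
tool_pos: [520.9, -89.9, 242.6]
ee_rot: [0.949, -0.013, 0.081, 0.305]
ft_force: [0.5, 0.0, 0.7]
grip_width: 80.0
t: 22.45
tool_pos: [520.9, -89.8, 242.7]
ee_rot: [0.949, -0.013, 0.081, 0.305]
ft_force: [0.7, 0.2, -0.2]
grip_width: 83.7
saw origin: h -0.6 e1 -0.6 e2 -0.1
t 22.45 tcp [520.9 -89.8 242.7] z [ 0.146 -0.582 -0.8  ] x [0.986 0.025 0.162] az x 1.5 tilt 36.84 F [ 0.7  0.2 -0.2] T [ 0.24  0.09 -0.01] g 83.7 q [ 0.2   0.33  2.04 -0.84  0.94  0.8 ]
tool shift [-0.5  0.2 -0.6] len 0.8
inner face h 6.243164748033924 4257
rim 48.35261517733277
```

View pics/wrist12.png

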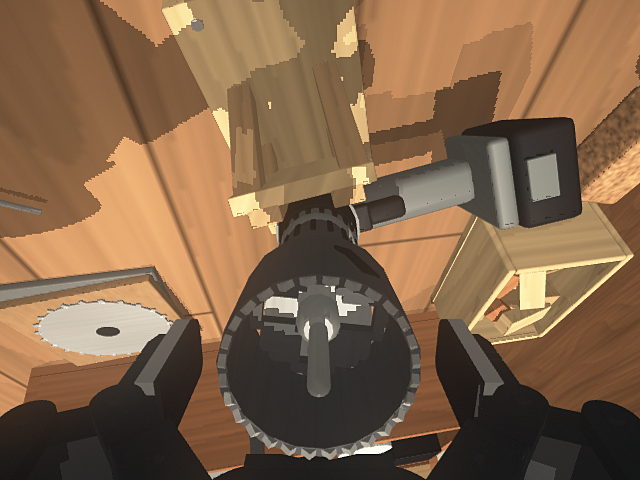

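```bash
python3 -m jog '[[0,-0.5,-10,0,84],[0,-1,-20,0,84],[0,-1.5,-25,0,84],[0,-1.5,-25,0,84],[0,-1.5,-25,0,84]]'; python3 -m jog '[[0,-2,-30,0,84],[0,-2,-30,0,84],[0,0,0,0,84],[0,0,0,0,84],[0,0,0,0,84]]'; python3 - <<'E'
from h import *
from station import arm
d=todo(tgt(150))
a,e1,e2=axf()
for n in ['wrist','scene','top']:
    f=arm.grab_frame(n); np.savez(f'{n}13.npz',**f)
    cv2.imwrite(f'pics/{n}13.png',f['img'])
    P=cloud(f);Q=(P-SEAT).reshape(-1,3);h=Q@a;x=Q@e1;y=Q@e2;r=np.hypot(x,y)
    k=(r>13)&(r<24)&(h>3)&(h<12); k2=(r>25)&(r<33)&(h>42)&(h<56)
    print(n,'inner',np.median(h[k]) if k.sum() else None,k.sum(),'rim95',np.percentile(h[k2],95) if k2.sum() else None,k2.sum())
    if k2.sum()>30:
        k3=(r>25)&(r<33)&(h>44)&(h<52); D=np.c_[x[k3],y[k3],np.ones(k3.sum())];print('rim tilt',np.degrees(np.linalg.lstsq(D,h[k3],rcond=None)[0][:2]))
E
```

```text
t: 23.0
tool_pos: [505.5, -22.8, 324.5]
ee_rot: [0.949, -0.013, 0.081, 0.305]
ft_force: [-0.7, 0.5, 0.3]
grip_width: 84.3
t: 23.5
tool_pos: [497.1, 14.0, 368.5]
ee_rot: [0.949, -0.013, 0.081, 0.306]
ft_force: [-0.3, 0.3, 0.4]
grip_width: 83.9
saw origin: h 164.2 e1 0.4 e2 -0.8
t 23.5 tcp [497.1  14.  368.5] z [ 0.146 -0.582 -0.8  ] x [0.987 0.025 0.161] az x 1.5 tilt 36.85 F [-0.3  0.3  0.4] T [0.28 0.08 0.  ] g 83.9 q [ 0.42  0.2   1.85 -0.66  1.28  0.7 ]
tool shift [ 0.5  1.5 14.2] len 14.2
wrist inner 6.10766458582207 1491 rim95 48.5186268521828 1203
rim tilt [0.1712661  0.64471117]
scene inner 6.9357470955394005 23 rim95 48.959589676052055 219
rim tilt [-0.14688533  0.13229535]
top inner 7.114995936612657 112 rim95 50.296372198814694 123
rim tilt [0.08394541 0.7181945 ]
```

View pics/wrist13.png

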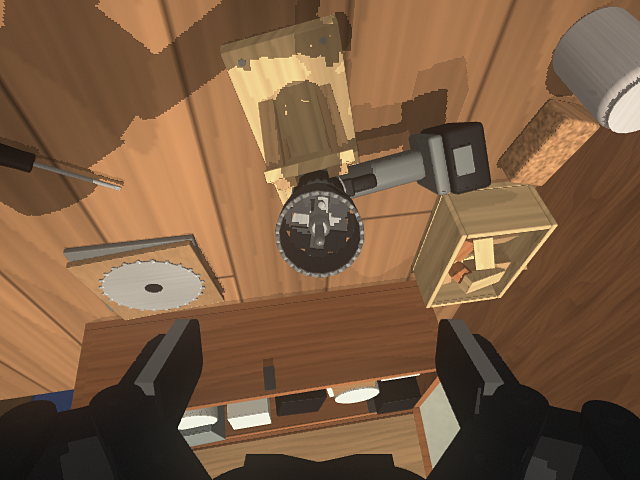

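View pics/scene13.png

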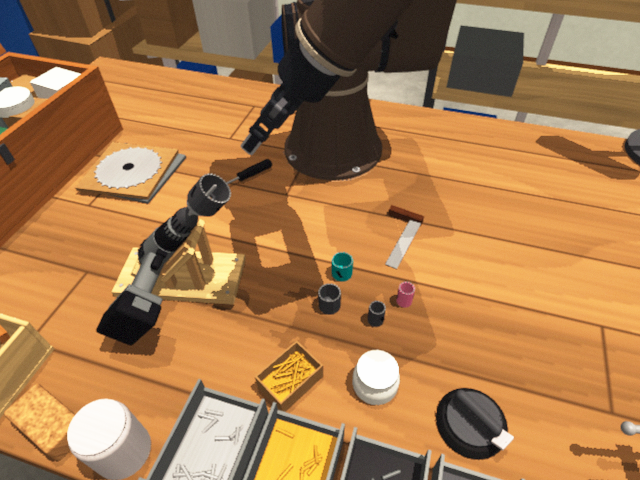

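The saw sits on the arbor at about (320,233) in the wrist picture, with the pins showing inside the slots. The inner face is 6.1 mm above the seat, which is flush for a 6 mm back plate. The other saws look unmoved.

```bash
python3 -c "
from station import arm
print(arm.hand_in(), arm.read_state()['t'])"
```

```text
the job is handed in; nothing more can be done
the job is handed in; nothing more can be done
```

The large hole saw is seated on the drill's arbor with its slots over both drive pins. I let go, backed the arm clear along the arbor's axis, and handed the job in at about 24 s of the 54 s.

**How I did it**
- **Tilting the saw:** the move rows have no tilt. I gripped the saw upright, then pushed against the arm's reach limit until the tool had leaned and the saw's axis was about 0.1° from the arbor's.
- **Lining up the slots:** I measured the pin angle with the wrist camera and set the slots about 2° off it, within the 8° allowed. The saw dropped over the pins on the way down. I did not need to turn it under pressure, as the task describes.
- **Seating:** the saw met no resistance until it reached the flange, where I pressed with about 25 N.

**Last checks**

| Check | Reading | Flush value |
|---|---|---|
| Inner face above the seat, wrist camera | 6.1 mm | 6 mm |
| Inner face above the seat, scene and top cameras | 6.9 and 7.1 mm | 6 mm |
| Rim height, wrist camera | 48.5 mm | 48 mm |
| Rim height, scene and top cameras | 49.0 and 50.3 mm | 48 mm |
| Rim tilt off the seat | 0.7° or less | 0° |

- **Disagreement:** the scene and top cameras read higher than the wrist camera. The differences are within about their 2 mm calibration.
- **Release and other saws:** the force on the gripper was zero after opening. The two smaller saws and the look-alikes appear unmoved in the final scene picture; I judged that by eye only.

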